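Start the pump-head valve nut square

TASK

The brass union nut on the pump head sits crooked on the first thread of its stud. Take the orange nut driver from its stand, push it firmly but gently fully home over the nut with the driver in line with the stud, so that the nut is squared up before its first turn, and screw the nut down clockwise by about a quarter turn with the driver. Then stand the driver back upright in its hole in the stand, disturbing nothing else.

Things in the scene. Friction and masses are not known exactly. Their poses are not given: they have to be found in the camera images.
- stud_base (a point): foot of the short threaded valve stud, in the centre of the round steel boss (29 mm wide) on top of the stainless pump head (52 x 56 x 52 mm), fixed in an aluminium cradle (base 130 x 105 mm) that stands anywhere, turned, on either side. z axis: the stud's axis, pointing out; it always leans 0.2 rad from vertical, towards this frame's -x, the side with the red fitting.
- nut_top (a point): top centre of the brass union nut: hexagon 17 mm across flats, 9 mm high, under a 2.5 mm cone (16.6 to 13.8 mm wide). z: nut's axis; x: square to a flat. Square, it lies 14.5 mm up the axis from stud_base. It starts leaning 4 to 8 degrees, rocks about a point 8 mm below, stays as left. The socket's flat floor pushed on its top with a steady 12 to 20 N squares it to the driver; over 40 N harms it.
- nut (a joint): how far the nut is screwed in, rad: 0 at the start, growing clockwise seen from above; right-hand thread, pitch 1.5 mm; turning takes about 0.07 N m. A quarter turn is 1.57.
- driver_grip (a point): where to grasp the nut driver: on its axis in the orange hexagonal handle, 28 mm across flats, which runs 26 mm below to 32 mm above this point. z: from socket to handle end; x: square to a pair of flats (every 60 degrees), parallel to the socket's flats. Socket mouth 76 mm below this point; socket 28 mm, shaft 12 mm wide. 150 g. Starts standing socket down in the stand, any way round.
- socket_floor (a point): centre of the flat floor inside the driver's steel socket, on its axis, 65 mm below driver_grip, 11 mm above the socket's mouth. The hexagonal socket is 18.2 mm across flats: about 8 degrees of turning play either way on the nut. When home, this point touches nut_top. Same axes as driver_grip.
- stand_floor (a point): floor centre of the driver's hole in the grey stand (75 x 150 x 34 mm, fixed, anywhere on either side): round, 32 mm wide, 26 mm deep, its floor 8 mm above the bench. The stood driver's socket mouth rests on it, driver_grip 76 mm above. Two spare sockets stick up 16 mm from the stand, 50 mm either side of the hole along this frame's y.
- vial: bystander: small amber jar with blue cap, 38 mm wide, 62 mm high; origin under its centre
- old_valve: bystander: worn steel valve cartridge, 22 mm wide, 24 mm high, standing; origin under its centre
- dish: bystander: small white dish, 60 mm wide, 22 mm high; origin under its centre
There are look-alikes about, which are no part of the job. Of the things that look like the part that bears driver_grip, the middle-sized one is meant.

How it is judged:
By the outcome, as a careful person would: the job done as asked, in the order asked, and still so for the second after the job is handed in, with the robot touching nothing.
It also fails if it takes over 61 s, if anything falls off the work surface, if the arm or the gripper's body presses on something with over 40 N, if the wrist force passes 120 N, or if a joint passes its speed limit or range.

ROBOT

A 6-joint arm with a two-finger parallel gripper is mounted at the origin on the work surface. World frame = base frame: x ahead of the robot, y to its left, z up, the work surface at z = 0. Lengths are in m, angles in rad, forces in N, time in s.
With the tool pointing down it reaches from about 0.35 to 0.775 m from the base axis. Payload 7.3 kg.
Tool frame: the origin (TCP) lies midway between the tips of the shut fingers; the grasp point (between the pads) lies grasp_offset behind it (grasp_offset is the distance from the TCP to the grasp point, in m); z points along the fingers, y is the line along which they close (so a half turn about z gives the same grasp; the last joint's range is limited). The gripper opens to 92 mm and grips with 3 to 60 N. Pads are 19 mm wide; open, the fingers measure 130 mm over their backs; the gripper's body (75 mm by 190 mm) begins 47 mm behind the grasp point.
Start: joints at [-1.443, 0.342, 1.524, -0, 1.275, -0.146], TCP at [0.142, -0.505, 0.227] pointing down, gripper open.
Joint ranges: [-2.53, 2.53], [-0.77, 2.02], [0.04, 2.7], [-1, 4.14], [0.28, 2.66], [-3.11, 3.11]. Speed limits (rad/s): [2.57, 2.57, 3.14, 3.14, 3.14, 3.14].

INTERFACE

Orientations are given as [roll, pitch, yaw] about the fixed x, y, z axes, in that order (R = Rz(yaw) Ry(pitch) Rx(roll)).
In Python, from cell import * gives the robot as it stands.
- The arm moves only by the tool step_arm, never from a script. Its argument "plan" is a list of rows, each a list of 5 numbers: the closure, from -1 (fully open) to 1 (shut), then the shift along the tool's x, y, z in m, then the turn about the tool's z in rad. In form: [[hand, x, y, z, twist], ...]. A call has 1 to 20 rows; each row is the pose to reach, as a shift and turn from the pose commanded when the call began, along the tool's axes at that moment; what a row does not reach only later rows make up. A row lasts 1/8 s, in which the tool goes at most 62.5 mm and 10.7 degrees, less where a joint would pass 70% of its speed; a pose out of reach is approached as far as the arm can. A call with a gripper value outside its range is refused whole. The fingers move at their own pace and stop on an object; "grip_force" is the grip in N (left out, the last holds). Time passes only in rows, so rows that repeat a pose let the fingers close. It gives the time, the measured TCP pose, the force, the opening and the grip force at its end, in the units of the state.
- observe(): the state, without advancing time (a new reading comes with each control period).
- read_camera(name): name is "scene" or "top" or "wrist"; returns a dict with "img" (480x640x3 uint8, red, green, blue), "range_z" (480x640 float32, m along the optical axis (not along the pixel's ray), 0 where there is no reading), "fx", "fy", "cx", "cy" (pixels), "R" (3x3) and "t" (3): a world point X has camera coordinates R X + t; the wrist camera has in their place "T_tool_cam" (4x4, takes a point from camera to tool coordinates, whose origin is the TCP and whose axes are the flange's). Camera axes: x right, y down, z forward; pixel columns grow to the right and rows downward; lengths in m; the calibration is good to about 2 mm. The wrist camera is an equidistant fisheye: a pixel r from the principal point sees the ray r / f radians off the axis. A picture is of the moment at which its call begins: read the wrist's pose just before it.
- hand_in(): hands the job in; it is judged then, once.
The state is a dict: "time": time; "qpos": joint angles; "qvel": joint speeds; "joint_efforts": joint torques, N m; "tool_pos": TCP position; "tool_rot": TCP orientation; "contact_force": force on the tool from outside, world axes, zero at the start; "torque": the same for the moment, N m; "opening": finger opening in m; "grip_force": force on a finger pad.
Only numpy, scipy, OpenCV 4.12 (cv2) and the standard library are available. Lean on these libraries where they do the work, as an engineer would, in place of code of your own. Each camera call takes 0.05 s, during which the arm holds its last target. There are 200 camera calls.

## Working session

There is one attempt and no reset: what is moved stays moved. The work goes in short steps, Python scripts to look and compute and a tool call to move; the robot and the scene stay as the last step left them, time stands still between calls to the robot, and variables do not carry over. Pictures are saved under pics/ and viewed, at most 10 in all, crops included, and the job is handed in when it is done.

Besides the shell and the picture viewer there is one more tool, called after "Call:" as name(argument=value, ...) on one line, values as JSON. step_arm: Moves the arm, as the interface text tells. Its arguments: {"type":"object","properties":{"plan":{"type":"array","items":{"type":"array","items":{"type":"number"}}},"grip_force":{"type":"number"}},"required":["plan"]}

```bash
mkdir -p pics; ls; cat > h.py <<'E'
from cell import *
import numpy as np, cv2
from scipy.spatial.transform import Rotation as Ro
def cloud(c):
    z=c["range_z"]; v,u=np.mgrid[0:480,0:640]
    P=np.stack([(u-c["cx"])/c["fx"]*z,(v-c["cy"])/c["fy"]*z,z],-1)
    W=(P-c["t"])@c["R"]; W[z==0]=np.nan
    return W
E
python3 - <<'E'
from h import *
s=observe(); print({k:np.round(v,3) for k,v in s.items()})
for n in("scene","top"):
    c=read_camera(n); cv2.imwrite(f"pics/{n}.png",c["img"][:,:,::-1]); np.savez(n+".npz",**c); print(n,c["fx"],c["R"],c["t"])
E
```

```text
pics
{'time': np.float64(0.0), 'qpos': array([-1.443,  0.343,  1.525,  0.   ,  1.275, -0.146]), 'qvel': array([ 0.001,  0.001, -0.001, -0.001,  0.   , -0.001]), 'joint_efforts': array([ 1.0000e-03, -4.3124e+01, -2.4422e+01,  7.2000e-02,  5.6000e-02,
       -0.0000e+00]), 'tool_pos': array([ 0.142, -0.505,  0.226]), 'tool_rot': array([-3.14 , -0.   ,  0.274]), 'contact_force': array([-0.428,  0.448, -0.2  ]), 'torque': array([-0.024, -0.001, -0.034]), 'grip_force': np.float64(0.0), 'opening': np.float64(0.092)}
scene 622.3259280481294 [[-0.70945089  0.70452365  0.01805191]
 [ 0.46729382  0.48942736 -0.7362726 ]
 [-0.52755656 -0.5139137  -0.67644422]] [ 0.36154622 -0.17125923  1.28635437]
top 494.8840510892802 [[ 0.00329427 -0.99960709 -0.02783548]
 [-0.98601035  0.00139193 -0.16667832]
 [ 0.16665157  0.02799516 -0.98561835]] [0.00232007 0.56431984 0.69196506]
```

View pics/scene.png

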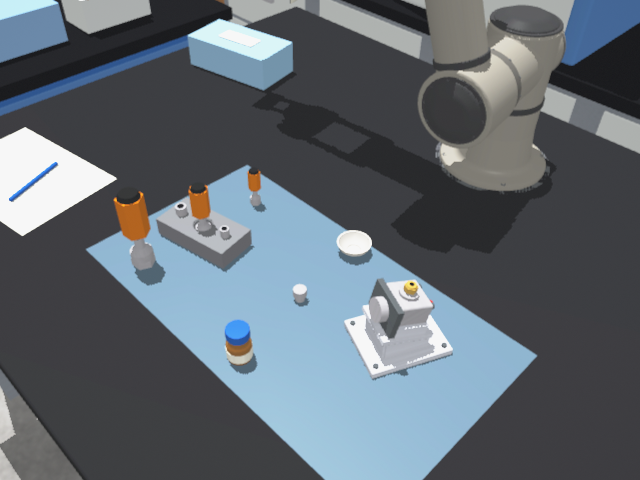

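View pics/top.png

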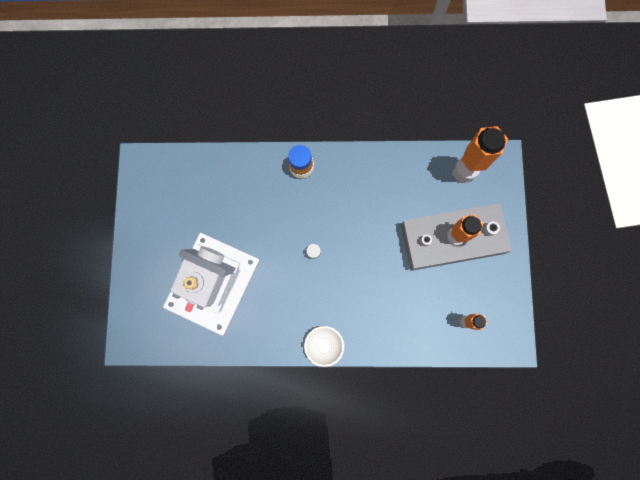

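The driver is in the stand at top-image pixel (470,228). The pump is at (200,285) with its nut at (190,283) and the red fitting at (190,306). The look-alike drivers are at (485,145), which is larger, and (475,322), which is smaller. I'll measure these next.

```bash
python3 - <<'E'
from h import *
for n in("top","scene"):
    c=dict(np.load(n+".npz")); W=cloud(c); im=c["img"]; hsv=cv2.cvtColor(im,cv2.COLOR_RGB2HSV)
    np.set_printoptions(precision=4,suppress=True)
    def comp(mask,nm,mn=15):
        k,l,s,ce=cv2.connectedComponentsWithStats(mask.astype(np.uint8))
        for i in range(1,k):
            if s[i,4]>=mn:
                p=W[l==i]; print(n,nm,ce[i].round(),s[i,4],np.nanmedian(p,0),np.nanmin(p,0),np.nanmax(p,0))
    H,S,V=[hsv[...,i] for i in range(3)]
    ok=(W[...,0]>.3)&(W[...,0]<.9)&(abs(W[...,1])<.5)
    comp(ok&(H<13)&(S>200)&(V>120),"orange/red")
    comp(ok&(H>=14)&(H<32)&(S>120)&(V>90),"brass")
    comp(ok&(H>105)&(H<125)&(S>200)&(V>150),"blue")
    comp(ok&(V<45)&(W[...,2]>.05),"blackcaps")
    comp(ok&(S<60)&(V>60)&(W[...,2]>.004),"grey",60)
    if n=="top":
        g=ok&(abs(W[...,2]-.034)<.004)&(W[...,1]<0)
        v,u=np.nonzero(g); print(cv2.minAreaRect(W[g][:,:2].astype(np.float32)*1000))
    cr=im[225:345,150:270] if n=="top" else im[255:375,340:460]
    cv2.imwrite(f"pics/c_{n}.png",cv2.resize(cr,(400,400),interpolation=cv2.INTER_CUBIC)[:,:,::-1])
a=cv2.imread("pics/c_top.png");b=cv2.imread("pics/c_scene.png");cv2.imwrite("pics/pump.png",np.hstack([a,b]))
E
```

```text
top brass [304. 170.] 39 [0.6784 0.0231 0.0333] [0.6756 0.0122 0.0303] [0.69   0.0356 0.0375]
top blackcaps [487. 144.] 146 [ 0.6751 -0.2224  0.1451] [ 0.6679 -0.245   0.1403] [ 0.6992 -0.2156  0.1489]
top blackcaps [466. 227.] 38 [ 0.5714 -0.2001  0.1137] [ 0.5646 -0.2108  0.1103] [ 0.5837 -0.1975  0.1159]
top grey [464. 172.] 330 [ 0.6754 -0.224   0.0295] [ 0.6669 -0.2493  0.0042] [ 0.7002 -0.214   0.0694]
top grey [303. 173.] 94 [0.678  0.024  0.0172] [0.6746 0.0094 0.0046] [0.6931 0.0465 0.0261]
top grey [454. 237.] 4655 [ 0.5706 -0.2002  0.0337] [ 0.5263 -0.2905  0.0041] [ 0.6285 -0.1293  0.1188]
top grey [211. 283.] 5595 [0.5015 0.1532 0.0505] [0.4259 0.0944 0.004 ] [0.5845 0.2418 0.1166]
top grey [313. 251.] 167 [0.5536 0.0087 0.0237] [ 0.5442 -0.0021  0.0105] [0.5646 0.0184 0.0271]
top grey [480. 321.] 101 [ 0.4476 -0.2245  0.0765] [ 0.4395 -0.2341  0.0707] [ 0.4574 -0.2177  0.0787]
top grey [324. 346.] 1145 [ 0.4101 -0.0081  0.0129] [ 0.3816 -0.0366  0.0041] [0.44   0.0203 0.0252]
((568.4984741210938, -222.39695739746094), (177.41232299804688, 195.844970703125), 46.837509155
[... 746 characters left out ...]
y [255. 198.] 107 [ 0.4505 -0.2204  0.0148] [ 0.4402 -0.232   0.0041] [ 0.4585 -0.2138  0.0364]
scene grey [205. 233.] 3343 [ 0.5884 -0.1912  0.0317] [ 0.5265 -0.2921  0.004 ] [ 0.6268 -0.1288  0.0636]
scene grey [354. 242.] 609 [ 0.402  -0.0151  0.0139] [ 0.3818 -0.0379  0.004 ] [0.441  0.0213 0.0241]
scene grey [142. 254.] 546 [ 0.6909 -0.2241  0.0284] [ 0.6674 -0.2497  0.004 ] [ 0.7054 -0.2128  0.0684]
scene grey [396. 329.] 6359 [0.5312 0.184  0.0461] [0.4412 0.0941 0.004 ] [0.5866 0.2413 0.1131]
scene grey [300. 292.] 189 [0.5577 0.0111 0.0217] [ 0.5438 -0.0026  0.0042] [0.5662 0.0195 0.026 ]
scene grey [240. 357.] 242 [0.7044 0.0434 0.0164] [0.6774 0.0193 0.0045] [0.7144 0.0491 0.0478]
```

View pics/pump.png

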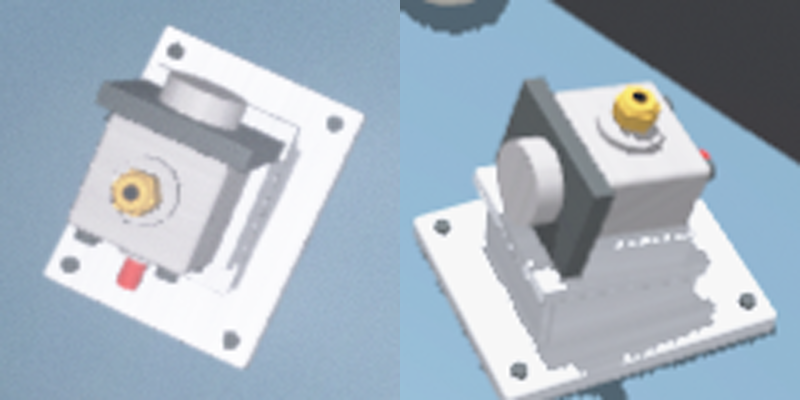

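Call:
step_arm(plan=[[-1,0.1,-0.03,-0.06,0],[-1,0.5,-0.172,-0.1,0],[-1,0.5,-0.172,-0.1,0],[-1,0.5,-0.172,-0.1,0],[-1,0.5,-0.172,-0.1,0],[-1,0.5,-0.172,-0.1,0],[-1,0.5,-0.172,-0.1,0],[-1,0.5,-0.172,-0.1,0],[-1,0.5,-0.172,-0.1,0],[-1,0.5,-0.172,-0.1,0],[-1,0.5,-0.172,-0.1,0]])

```text
time: 1.48
tool_pos: [0.5763, -0.2049, 0.326]
tool_rot: [-3.141, 0.001, 0.274]
contact_force: [0.2, 0.4, 0.3]
opening: 0.0919
grip_force: 0.0
```

```bash
cat >> h.py <<'E'
def wshot(name):
    s=observe(); c=read_camera("wrist")
    T=np.eye(4); T[:3,:3]=Ro.from_euler("xyz",s["tool_rot"]).as_matrix(); T[:3,3]=s["tool_pos"]
    c["T"]=T@c["T_tool_cam"]; cv2.imwrite(f"pics/{name}.png",c["img"][:,:,::-1]); np.savez(name+".npz",**c); return c
def wray(c,u,v):
    x=(np.asarray(u,float)-c["cx"])/c["fx"]; y=(np.asarray(v,float)-c["cy"])/c["fy"]; r=np.hypot(x,y)+1e-12
    return np.stack([np.sin(r)*x/r,np.sin(r)*y/r,np.cos(r)],-1)
def wcloud(c):
    v,u=np.mgrid[0:480,0:640]; d=wray(c,u,v); z=c["range_z"]
    P=d/np.where(d[...,2:]>.05,d[...,2:],np.nan)*z[...,None]; P[z==0]=np.nan
    return P@c["T"][:3,:3].T+c["T"][:3,3]
def wproj(c,X):
    p=(np.asarray(X)-c["T"][:3,3])@c["T"][:3,:3]; th=np.arctan2(np.hypot(p[...,0],p[...,1]),p[...,2]); ph=np.arctan2(p[...,1],p[...,0])
    return np.stack([c["cx"]+c["fx"]*th*np.cos(ph),c["cy"]+c["fy"]*th*np.sin(ph)],-1)
E
python3 - <<'E'
from h import *
c=wshot("w1"); print(c["T_tool_cam"].round(3),c["fx"],c["cx"],c["cy"],grasp_offset)
print(wproj(c,[[.576,-.204,.116],[.576,-.204,.034]]))
E
```

```text
[[-0.001 -0.954 -0.299  0.081]
 [ 1.    -0.001 -0.     0.   ]
 [ 0.    -0.299  0.954 -0.159]
 [ 0.     0.     0.     1.   ]] 371.64829954431775 325.4490602708966 242.8945069188587 0.0188
[[324.35635418 210.62561419]
 [324.59740743 196.21220321]]
```

View pics/w1.png

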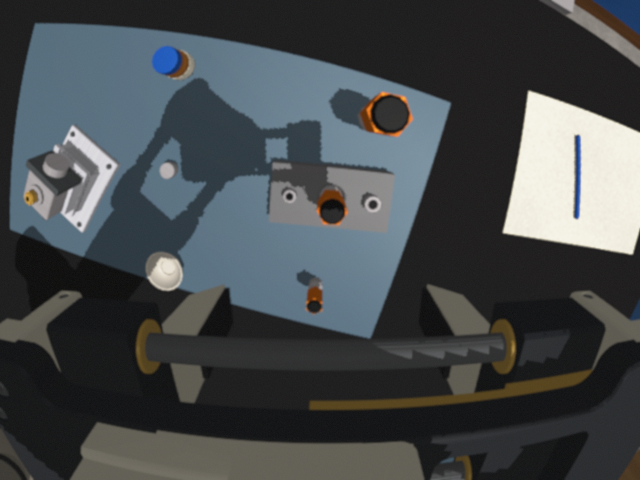

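The wrist view shows the driver cap at (332,209), the spare sockets at (289,196) and (373,204), the pump nut at (31,198) and the large driver at (388,113). Next I'll get the driver's centre, the hex orientation and the hole centre.

```bash
cat > m.py <<'E'
from h import *
import sys
np.set_printoptions(precision=4,suppress=True)
c=dict(np.load(sys.argv[1]+".npz")); W=wcloud(c); im=c["img"]; hsv=cv2.cvtColor(im,cv2.COLOR_RGB2HSV)
def onplane(u,v,z):
    d=wray(c,u,v)@c["T"][:3,:3].T; o=c["T"][:3,3]; return o+d*(z-o[2])/d[2]
a,b=onplane(289,196,.05),onplane(373,204,.05); print("spares",a,b,(a+b)/2,np.linalg.norm(a-b),np.degrees(np.arctan2(*(a-b)[1::-1])))
near=(abs(W[...,0]-.575)<.035)&(abs(W[...,1]+.203)<.035)
p=W[near&(W[...,2]>.1115)]; print("top",len(p),p.min(0),p.max(0),(p.min(0)+p.max(0))/2, np.median(p[:,2]))
big=cv2.resize(im[180:240,295:375],(800,600),interpolation=cv2.INTER_CUBIC); cv2.imwrite("pics/drv.png",big[:,:,::-1])
E
python3 m.py w1
```

```text
spares [ 0.5678 -0.1624  0.05  ] [ 0.5856 -0.2615  0.05  ] [ 0.5767 -0.212   0.05  ] 0.10072860658505058 100.18387369164454
top 30367 [ 0.5634 -0.238   0.1115] [ 0.61  -0.168  0.446] [ 0.5867 -0.203   0.2788] 0.4324470788230095
```

View pics/drv.png

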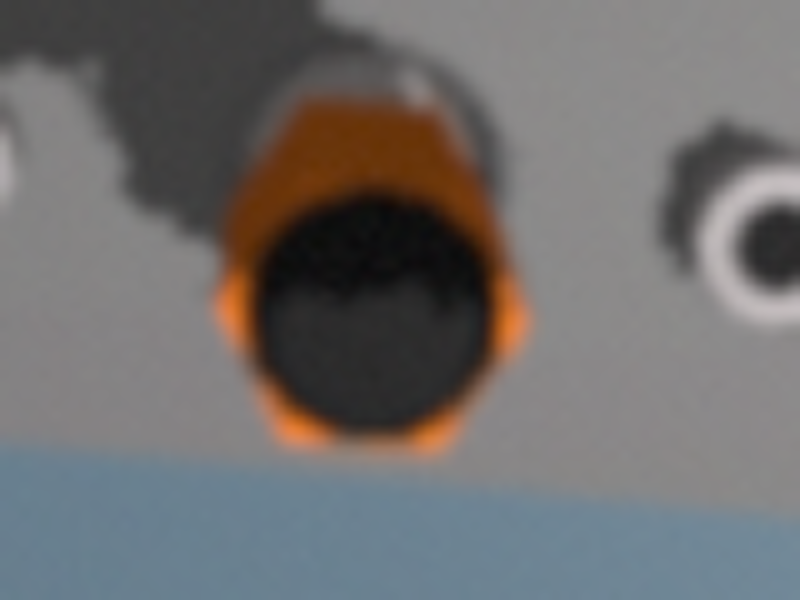

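```bash
cat >> m.py <<'E'
print("--")
cs=[onplane(294.55+u/10,179.55+v/10,.116) for u,v in[(217,305),(283,442),(440,452),(527,322)]]
print(np.array(cs)); L,B,C,R=cs
print("ctr",(L+R)/2,np.linalg.norm(L-R))
for p,q in((L,R),(B,C)): d=q-p; print(np.degrees(np.arctan2(d[1],d[0]))%60)
print("nut",onplane(31,198,.117))
s=W[near&(abs(W[...,2]-.0)<.11)&(W[...,2]>.06)]; print("handle cloud",len(s),s.min(0),s.max(0))
E
python3 m.py w1 | sed -n '/--/,$p'
```

```text
--
[[ 0.5744 -0.1959  0.116 ]
 [ 0.5623 -0.2062  0.116 ]
 [ 0.5657 -0.222   0.116 ]
 [ 0.5812 -0.2267  0.116 ]]
ctr [ 0.5778 -0.2113  0.116 ] 0.03153910075615067
42.505503534304395
41.930145619198
nut [0.4999 0.1633 0.117 ]
handle cloud 217 [ 0.5635 -0.2268  0.0603] [ 0.5923 -0.1961  0.11  ]
```

Call:
step_arm(plan=[[-1,0,0.007,0,0.18],[-1,0,0.007,0,0.36],[-1,0,0.007,0,0.54],[-1,0,0.007,0,0.585],[-1,0,0.007,0,0.585]])

```text
time: 2.15
tool_pos: [0.5778, -0.2125, 0.3269]
tool_rot: [3.141, 0.0, -0.313]
contact_force: [0.2, 0.3, -0.7]
opening: 0.0919
grip_force: 0.0
```

Call:
step_arm(plan=[[-1,0.06,0,0,0],[-1,0.12,0,0,0],[-1,0.18,0,0,0],[-1,0.24,0,0,0],[-1,0.28,0,0,0],[-1,0.28,0,0,0]])

```text
time: 2.9
tool_pos: [0.7703, -0.2718, 0.2913]
tool_rot: [3.14, -0.05, -0.311]
contact_force: [-1.2, -0.2, 2.0]
opening: 0.0918
grip_force: 0.0
```

Call:
step_arm(plan=[[-1,0.06,0,0,0],[-1,0.12,0,0,0],[-1,0.12,0,0,0],[-1,0.12,0,0,0]])

```text
time: 3.4
tool_pos: [0.8001, -0.2785, 0.2603]
tool_rot: [3.139, -0.099, -0.311]
contact_force: [0.3, -0.1, -0.5]
opening: 0.0919
grip_force: 0.0
```

Call:
step_arm(plan=[[-1,-0.05,0,0,0],[-1,-0.1,0,0,0],[-1,-0.15,0,0,0]])

```text
time: 3.78
tool_pos: [0.6987, -0.2469, 0.2516]
tool_rot: [3.138, -0.102, -0.311]
contact_force: [1.6, -0.3, 1.3]
opening: 0.0917
grip_force: 0.0
```

Call:
step_arm(plan=[[-1,-0.06,0,-0.02,0],[-1,-0.12,0,-0.04,0],[-1,-0.18,0,-0.06,0],[-1,-0.24,0,-0.06,0],[-1,-0.3,0,-0.06,0],[-1,-0.36,0,-0.06,0],[-1,-0.42,0,-0.06,0],[-1,-0.46,0,-0.06,0],[-1,-0.46,0,-0.06,0]])

```text
time: 4.9
tool_pos: [0.2568, -0.1046, 0.2668]
tool_rot: [3.137, -0.102, -0.312]
contact_force: [0.7, 0.5, 0.5]
opening: 0.0916
grip_force: 0.0
```

```bash
python3 -c "
from h import *
print(observe()['qpos'].round(3))"
```

```text
[-0.708 -0.254  2.049  0.037  1.251  1.166]
```

```bash
python3 - <<'E'
from h import *
c=dict(np.load("scene.npz")); W=cloud(c)
for n in("scene","top"):
    W=cloud(dict(np.load(n+".npz"))).reshape(-1,3); r=np.hypot(W[:,0],W[:,1]); az=np.degrees(np.arctan2(W[:,1],W[:,0]))
    for a in range(-180,180,20):
        m=(az>=a)&(az<a+20)&(r<1.1)&(r>.2); 
        if m.sum()>20: p=W[m]; h=p[p[:,2]>.15]; print(n,a,m.sum(),r[m].max().round(2),np.nanpercentile(p[:,2],99).round(2),len(h), r[m][p[:,2]>.15].min().round(2) if len(h) else '')
E
```

```text
scene -180 7920 0.9 0.16 219 0.5
scene -160 642 0.63 0.14 0 
scene -140 3805 0.94 0.02 0 
scene -120 6008 1.1 0.0 0 
scene -100 10114 1.1 0.08 0 
scene -80 19222 1.1 0.08 20 0.46
scene -60 21506 1.07 0.0 0 
scene -40 26916 1.1 0.05 0 
scene -20 50420 0.97 0.36 2139 0.22
scene 0 53493 0.95 0.35 6169 0.2
scene 20 33997 0.77 0.24 829 0.2
scene 40 22349 0.69 0.0 0 
scene 60 5265 0.49 0.0 0 
scene 80 2019 0.35 0.0 0 
scene 100 1252 0.3 0.0 0 
scene 120 1230 0.32 0.0 0 
scene 140 915 0.32 0.0 0 
scene 160 4068 0.7 0.0 0 
top -80 1002 0.54 0.0 0 
top -60 23878 0.78 0.0 0 
top -40 61186 1.09 0.05 0 
top -20 59438 1.01 0.14 2 0.73
top 0 57782 1.01 0.1 0 
top 20 59468 1.1 0.01 0 
top 40 24663 0.81 0.0 0 
top 60 1695 0.56 0.0 0
```

```bash
cat >> h.py <<'E'
def rows(way,hand=-1):
    """way: (x,y,z,dyaw_world approx -> twist) ; prints rows in the current tool axes"""
    s=observe(); R=Ro.from_euler("xyz",s["tool_rot"]).as_matrix()
    print([[hand]+list(np.round((np.array(w[:3])-s["tool_pos"])@R,3))+[round(w[3],2)] for w in way])
def tilt():
    s=observe(); z=Ro.from_euler("xyz",s["tool_rot"]).as_matrix()[:,2]
    return np.hypot(z[0],z[1]),np.degrees(np.arctan2(z[1],z[0]))
E
python3 - <<'E'
from h import *
print(tilt())
d=np.radians
n=16; way=[]
for i in range(1,n+1):
    a=d(-22+168*i/n); way.append((.31*np.cos(a),.31*np.sin(a),.28+.12*min(1,i/5),-.14*i))
rows(way)
E
```

```text
(np.float64(0.10190856145416476), np.float64(-20.588679951080636))
[[-1, np.float64(0.035), np.float64(-0.055), np.float64(-0.034), -0.14], [-1, np.float64(0.026), np.float64(-0.11), np.float64(-0.059), -0.28], [-1, np.float64(0.007), np.float64(-0.163), np.float64(-0.086), -0.42], [-1, np.float64(-0.02), np.float64(-0.21), np.float64(-0.113), -0.56], [-1, np.float64(-0.057), np.float64(-0.252), np.float64(-0.141), -0.7], [-1, np.float64(-0.102), np.float64(-0.285), np.float64(-0.146), -0.84], [-1, np.float64(-0.153), np.float64(-0.31), np.float64(-0.151), -0.98], [-1, np.float64(-0.207), np.float64(-0.325), np.float64(-0.157), -1.12], [-1, np.float64(-0.264), np.float64(-0.33), np.float64(-0.162), -1.26], [-1, np.float64(-0.32), np.float64(-0.324), np.float64(-0.168), -1.4], [-1, np.float64(-0.374), np.float64(-0.309), np.float64(-0.174), -1.54], [-1, np.float64(-0.424), np.float64(-0.283), np.float64(-0.179), -1.68], [-1, np.float64(-0.469), np.float64(-0.249), np.float64(-0.183), -1.82], [-1, np.float64(-0.507), np.float64(-0.207), np.float64(-0.187), -1.96], [-1, np.float64(-0.537), np.float64(-0.159), np.float64(-0.19), -2.1], [-1, np.float64(-0.558), np.float64(-0.106), np.float64(-0.192), -2.24]]
```

Call:
step_arm(plan=[[-1,0.035,-0.055,-0.034,-0.14],[-1,0.026,-0.11,-0.059,-0.28],[-1,0.007,-0.163,-0.086,-0.42],[-1,-0.02,-0.21,-0.113,-0.56],[-1,-0.057,-0.252,-0.141,-0.7],[-1,-0.102,-0.285,-0.146,-0.84],[-1,-0.153,-0.31,-0.151,-0.98],[-1,-0.207,-0.325,-0.157,-1.12],[-1,-0.264,-0.33,-0.162,-1.26],[-1,-0.32,-0.324,-0.168,-1.4],[-1,-0.374,-0.309,-0.174,-1.54],[-1,-0.424,-0.283,-0.179,-1.68],[-1,-0.469,-0.249,-0.183,-1.82],[-1,-0.507,-0.207,-0.187,-1.96],[-1,-0.537,-0.159,-0.19,-2.1],[-1,-0.558,-0.106,-0.192,-2.24]])

```text
time: 6.9
tool_pos: [-0.2588, 0.172, 0.4031]
tool_rot: [3.069, 0.059, 1.932]
contact_force: [-0.8, 1.1, 0.4]
opening: 0.0915
grip_force: 0.0
```

```bash
python3 - <<'E'
from h import *
print(observe()['qpos'].round(3),observe()['tool_pos'],tilt())
a=np.radians(147)
rows([(r*np.cos(a),r*np.sin(a),.42,0) for r in (.37,.43,.49,.55,.61,.67,.73,.79,.85,.91,.95,1.0)])
E
```

```text
[ 2.351 -0.102  1.568 -0.043  1.759  1.982] [-0.25880072  0.17203076  0.4030517 ] (np.float64(0.09358179470139842), np.float64(-18.36008370358509))
[[-1, np.float64(0.045), np.float64(-0.036), np.float64(-0.022), 0], [-1, np.float64(0.093), np.float64(-0.072), np.float64(-0.028), 0], [-1, np.float64(0.141), np.float64(-0.107), np.float64(-0.033), 0], [-1, np.float64(0.189), np.float64(-0.142), np.float64(-0.039), 0], [-1, np.float64(0.238), np.float64(-0.177), np.float64(-0.044), 0], [-1, np.float64(0.286), np.float64(-0.212), np.float64(-0.049), 0], [-1, np.float64(0.334), np.float64(-0.248), np.float64(-0.055), 0], [-1, np.float64(0.382), np.float64(-0.283), np.float64(-0.06), 0], [-1, np.float64(0.431), np.float64(-0.318), np.float64(-0.066), 0], [-1, np.float64(0.479), np.float64(-0.353), np.float64(-0.071), 0], [-1, np.float64(0.511), np.float64(-0.377), np.float64(-0.075), 0], [-1, np.float64(0.551), np.float64(-0.406), np.float64(-0.079), 0]]
```

Call:
step_arm(plan=[[-1,0.045,-0.036,-0.022,0],[-1,0.093,-0.072,-0.028,0],[-1,0.141,-0.107,-0.033,0],[-1,0.189,-0.142,-0.039,0],[-1,0.238,-0.177,-0.044,0],[-1,0.286,-0.212,-0.049,0],[-1,0.334,-0.248,-0.055,0],[-1,0.382,-0.283,-0.06,0],[-1,0.431,-0.318,-0.066,0]])

```text
time: 8.02
tool_pos: [-0.6174, 0.4061, 0.3692]
tool_rot: [3.086, 0.036, 1.929]
contact_force: [-0.2, -0.3, 0.1]
opening: 0.0917
grip_force: 0.0
```

```bash
python3 - <<'E'
from h import *
print(observe()['qpos'].round(3),observe()['tool_pos'],tilt())
a=np.radians(147)
rows([(r*np.cos(a),r*np.sin(a),.42,0) for r in (.86,.92,.98,1.04)])
E
```

```text
[ 2.469  0.951  0.038 -0.036  2.212  2.089] [-0.61740111  0.40613336  0.36918701] (np.float64(0.06593195986949509), np.float64(-12.715238112344801))
[[-1, np.float64(0.093), np.float64(-0.072), np.float64(-0.058), 0], [-1, np.float64(0.141), np.float64(-0.108), np.float64(-0.062), 0], [-1, np.float64(0.189), np.float64(-0.143), np.float64(-0.066), 0], [-1, np.float64(0.237), np.float64(-0.179), np.float64(-0.069), 0]]
```

Call:
step_arm(plan=[[-1,0.045,-0.036,-0.02,0],[-1,0.09,-0.07,-0.04,0],[-1,0.14,-0.107,-0.05,0],[-1,0.15,-0.11,-0.05,0]])

```text
time: 8.52
tool_pos: [-0.645, 0.4224, 0.3428]
tool_rot: [3.117, -0.007, 1.93]
contact_force: [0.1, -0.9, 0.1]
opening: 0.0915
grip_force: 0.0
```

```bash
python3 - <<'E'
from h import *
print(observe()['qpos'].round(3),observe()['tool_pos'],tilt())
E
```

```text
[ 2.473  0.986  0.036 -0.029  2.126  2.098] [-0.64495092  0.42244153  0.34275361] (np.float64(0.02576333574361513), np.float64(35.853373919209574))
```

```bash
python3 - <<'E'
from h import *
d=np.radians
key=[(147,.77,.345),(143,.6,.37),(120,.36,.38),(80,.32,.36),(40,.33,.33),(5,.42,.30),(-20.1,.6155,.25)]
P=[]
for i in range(len(key)-1):
    for t in np.linspace(0,1,60)[:-1]: P.append([(1-t)*a+t*b for a,b in zip(key[i],key[i+1])])
P.append(list(key[-1])); P=np.array(P)
X=np.c_[P[:,1]*np.cos(d(P[:,0])),P[:,1]*np.sin(d(P[:,0])),P[:,2]]
L=np.r_[0,np.cumsum(np.linalg.norm(np.diff(X,axis=0),axis=1))]; n=int(np.ceil(L[-1]/.06)); print(L[-1],n)
l=np.linspace(0,L[-1],n+1)[1:]; Y=np.c_[[np.interp(l,L,X[:,k]) for k in range(3)]].T; A=np.interp(l,L,P[:,0]); print(np.diff(A).min())
Y[-1]=[.5778,-.2118,.25]
s=observe(); R=Ro.from_euler("xyz",s["tool_rot"]).as_matrix()
for i,(y,k) in enumerate(zip(Y,range(1,n+1))): print([-1]+[float(q) for q in np.round((y-s["tool_pos"])@R,3)]+[round(2.241*k/n,2)],end=", ")
print(R.round(3).tolist())
E
```

```text
1.5097720993828947 26
-10.218169458246848
[-1, -0.037, 0.044, -0.009, 0.09], [-1, -0.074, 0.089, -0.017, 0.17], [-1, -0.113, 0.131, -0.024, 0.26], [-1, -0.13, 0.186, -0.025, 0.34], [-1, -0.151, 0.24, -0.026, 0.43], [-1, -0.178, 0.292, -0.026, 0.52], [-1, -0.211, 0.339, -0.027, 0.6], [-1, -0.25, 0.382, -0.029, 0.69], [-1, -0.268, 0.433, -0.026, 0.78], [-1, -0.279, 0.489, -0.02, 0.86], [-1, -0.298, 0.543, -0.013, 0.95], [-1, -0.327, 0.593, -0.007, 1.03], [-1, -0.36, 0.641, -0.0, 1.12], [-1, -0.395, 0.686, 0.008, 1.21], [-1, -0.438, 0.724, 0.017, 1.29], [-1, -0.487, 0.754, 0.025, 1.38], [-1, -0.535, 0.785, 0.033, 1.47], [-1, -0.583, 0.816, 0.04, 1.55], [-1, -0.636, 0.839, 0.048, 1.64], [-1, -0.691, 0.853, 0.054, 1.72], [-1, -0.747, 0.865, 0.062, 1.81], [-1, -0.799, 0.89, 0.072, 1.9], [-1, -0.853, 0.907, 0.082, 1.98], [-1, -0.909, 0.917, 0.092, 2.07], [-1, -0.967, 0.922, 0.1, 2.15], [-1, -1.024, 0.919, 0.109, 2.24], [[-0.352, 0.936, 0.021], [0.936, 0.351, 0.015], [0.007, 0.025, -1.0]]
```

Call:
step_arm(plan=[[-1,-0.037,0.044,-0.009,0.09],[-1,-0.074,0.089,-0.017,0.17],[-1,-0.113,0.131,-0.024,0.26],[-1,-0.13,0.186,-0.025,0.34],[-1,-0.151,0.24,-0.026,0.43],[-1,-0.178,0.292,-0.026,0.52],[-1,-0.211,0.339,-0.027,0.6],[-1,-0.25,0.382,-0.029,0.69],[-1,-0.268,0.433,-0.026,0.78],[-1,-0.279,0.489,-0.02,0.86],[-1,-0.298,0.543,-0.013,0.95],[-1,-0.327,0.593,-0.007,1.03],[-1,-0.36,0.641,0,1.12],[-1,-0.395,0.686,0.008,1.21],[-1,-0.438,0.724,0.017,1.29],[-1,-0.487,0.754,0.025,1.38],[-1,-0.535,0.785,0.033,1.47],[-1,-0.583,0.816,0.04,1.55],[-1,-0.636,0.839,0.048,1.64],[-1,-0.691,0.853,0.054,1.72]])

```text
time: 11.02
tool_pos: [0.4007, 0.0739, 0.3083]
tool_rot: [-3.134, -0.03, 0.207]
contact_force: [0.9, -0.2, 0.1]
opening: 0.092
grip_force: 0.0
```

```bash
python3 - <<'E'
from h import *
s=observe(); print(s['qpos'].round(3),s['tool_pos'],s['tool_rot'],tilt())
c=wshot("w2")
k=s['tool_rot'][2]+.311
rows([(.33,-.03,.30,k*.25),(.38,-.08,.29,k*.45),(.43,-.12,.28,k*.65),(.48,-.15,.27,k*.85),(.53,-.18,.26,k),(.5778,-.2118,.25,k)])
E
```

```text
[-0.018  0.044  1.676  0.015  1.394  1.344] [0.40074164 0.07386644 0.30827987] [-3.13359754 -0.02995174  0.20666505] (np.float64(0.0309951845874441), np.float64(26.78914232802081))
[[-1, np.float64(-0.092), np.float64(0.082), np.float64(0.004), np.float64(0.13)], [-1, np.float64(-0.053), np.float64(0.141), np.float64(0.015), np.float64(0.23)], [-1, np.float64(-0.012), np.float64(0.19), np.float64(0.026), np.float64(0.34)], [-1, np.float64(0.03), np.float64(0.23), np.float64(0.037), np.float64(0.44)], [-1, np.float64(0.073), np.float64(0.269), np.float64(0.048), np.float64(0.52)], [-1, np.float64(0.113), np.float64(0.31), np.float64(0.059), np.float64(0.52)]]
```

```bash
python3 - <<'E'
from h import *
c=dict(np.load("w2.npz"))
p=wproj(c,[.5,.165,.117]); print(p)
u,v=p.astype(int); im=c["img"]; x0,y0=max(0,u-50),max(0,v-38); cr=im[y0:y0+75,x0:x0+100]; print(x0,y0,cr.shape)
cv2.imwrite("pics/nut1.png",cv2.resize(cr,None,fx=8,fy=8,interpolation=cv2.INTER_CUBIC)[:,:,::-1])
E
```

```text
[253.74995534 101.8833879 ]
203 63 (75, 100, 3)
```

View pics/nut1.png

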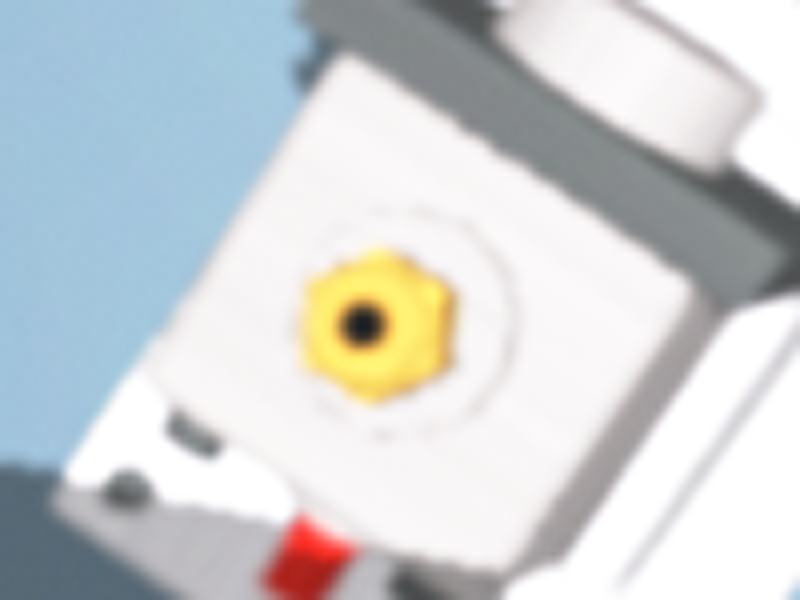

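Call:
step_arm(plan=[[-1,0.01,0.06,0.005,0.1],[-1,0.03,0.115,0.015,0.2],[-1,0.05,0.17,0.026,0.3],[-1,0.07,0.225,0.037,0.4],[-1,0.095,0.275,0.048,0.5],[-1,0.113,0.31,0.055,0.52],[-1,0.113,0.31,0.055,0.52]])

```text
time: 11.95
tool_pos: [0.5758, -0.2057, 0.2514]
tool_rot: [-3.122, -0.019, -0.313]
contact_force: [-0.4, 0.5, -0.6]
opening: 0.0915
grip_force: 0.0
```

The nut sits at crop (378,325), with hex corners at (383,250), (375,403), (452,295) and (305,355). The boss ring centre is near (405,324) and the red fitting is at (310,560). Next I'll fit the head-top plane for the stud axis.

```bash
cat > pump.py <<'E'
from h import *
np.set_printoptions(precision=4,suppress=True)
c=dict(np.load("w2.npz")); W=wcloud(c)
F=lambda x,y:(203+(x+.5)/8-.5,63+(y+.5)/8-.5)
poly=np.array([F(340,85),F(665,295),F(500,545),F(185,365)])
m=np.zeros((480,640),np.uint8); cv2.fillPoly(m,[poly.round().astype(int)],1)
yy,xx=np.mgrid[0:480,0:640]; cu,cv_=F(400,325); m[np.hypot(xx-cu,yy-cv_)<17]=0
def fit(P):
    P=P[~np.isnan(P).any(1)]
    for _ in range(6):
        q=P.mean(0); n=np.linalg.svd(P-q,full_matrices=False)[2][2]; n*=np.sign(n[2]); r=(P-q)@n; P=P[abs(r)<max(2.5*r.std(),.0008)]
    return q,n,len(P),r.std()
q,n,k,sd=fit(W[m>0]); print("plane",q,n,k,sd,"tilt",np.arccos(n[2]),"az",np.degrees(np.arctan2(n[1],n[0])))
o=c["T"][:3,3]
def ray(p): 
    d=wray(c,*F(*p)); return c["T"][:3,:3]@d
def on(p,q,n): d=ray(p); return o+d*((q-o)@n)/(d@n)
C=[on(p,q,n) for p in((345,55),(695,290),(500,570),(150,370))]
for i in range(4): e=C[(i+1)%4]-C[i]; print("edge",np.linalg.norm(e),np.degrees(np.arctan2(e[1],e[0])))
e=(C[3]-C[0])/np.linalg.norm(C[3]-C[0])+(C[2]-C[1])/np.linalg.norm(C[2]-C[1]); az=np.arctan2(e[1],e[0])
ax=np.r_[np.sin(.2)*np.cos(az),np.sin(.2)*np.sin(az),np.cos(.2)]; print("az from edges",np.degrees(az),"axis",ax)
b=on((405,324),q,ax); print("base~",b)
# nut: hex corners at ~ height 12mm (hex top, below cone) above base plane, cone hole on top
qt=b+ax*.0145
print("nut top (hole px)",on((362,325),qt,ax),"expected square",qt)
qh=b+ax*.009
H=np.array([on(p,qh,ax) for p in((383,250),(452,295),(447,360),(375,403),(305,355),(310,285))]); print("hex mean",H.mean(0), "expected",qh)
xx_=np.r_[np.cos(az),np.sin(az),0]; xx_-=ax*(xx_@ax); xx_/=np.linalg.norm(xx_); yv=np.cross(ax,xx_)
hc=H-H.mean(0); an=np.degrees(np.arctan2(hc@yv,hc@xx_)); print("corner ang wrt lean dir (ccw)",an%60, np.linalg.norm(hc,axis=1))
E
python3 pump.py
```

```text
plane [0.5021 0.1646 0.0993] [-0.1822  0.0816  0.9799] 967 0.00073988457538618 tilt 0.20097283406699165 az 155.88319348678485
edge 0.05399043416678519 -114.45574411732541
edge 0.04350936779812608 154.66586807725466
edge 0.05361515087528698 70.24990869289154
edge 0.047992900831147024 -24.566851925283416
az from edges 155.04950658675793 axis [-0.1801  0.0838  0.9801]
base~ [0.5    0.1694 0.0985]
nut top (hole px) [0.4981 0.1714 0.1127] expected square [0.4974 0.1706 0.1127]
hex mean [0.4988 0.1707 0.1073] expected [0.4984 0.1701 0.1073]
corner ang wrt lean dir (ccw) [30.2812 25.1561 37.4378 31.3884 25.4269 34.4021] [0.0093 0.0101 0.0098 0.0098 0.0103 0.0102]
```

```bash
python3 - <<'E'
from h import *
print(tilt())
rows([(.578,-.2118,.20,0),(.578,-.2118,.065,0)])
E
```

```text
(np.float64(0.026938932261057143), np.float64(28.218136802225423))
[[-1, np.float64(0.003), np.float64(0.006), np.float64(0.051), 0], [-1, np.float64(0.0), np.float64(0.009), np.float64(0.186), 0]]
```

Call:
step_arm(plan=[[-1,0.003,0.006,0.05,0],[-1,0.002,0.007,0.1,0],[-1,0.001,0.008,0.15,0],[-1,0,0.009,0.18,0],[-1,0,0.009,0.186,0],[0,0,0.009,0.186,0],[1,0,0.009,0.186,0],[1,0,0.009,0.186,0],[1,0,0.009,0.186,0],[1,0,0.009,0.186,0]], grip_force=35)

```text
time: 13.2
tool_pos: [0.5756, -0.2093, 0.0659]
tool_rot: [-3.122, -0.017, -0.31]
contact_force: [-0.4, -0.6, 0.0]
opening: 0.0467
grip_force: 0.0
```

Call:
step_arm(plan=[[1,0.002,0.002,0,0],[1,0.002,0.002,0,0],[1,0.002,0.002,0,0],[1,0.002,0.002,0,0]])

```text
time: 13.7
tool_pos: [0.5769, -0.2119, 0.0657]
tool_rot: [-3.122, -0.017, -0.31]
contact_force: [0.2, -0.5, -0.1]
opening: 0.0276
grip_force: 35.0
```

Call:
step_arm(plan=[[1,0,0,-0.03,0],[1,0,0,-0.07,0],[1,0,0,-0.13,0],[1,0,0.02,-0.19,0],[1,0,0.041,-0.25,0],[1,0.06,0.047,-0.26,0],[1,0.12,0.054,-0.26,0],[1,0.18,0.06,-0.26,0],[1,0.24,0.067,-0.26,0],[1,0.28,0.07,-0.26,0],[1,0.28,0.07,-0.26,0]])

```text
time: 15.08
tool_pos: [0.7481, -0.3362, 0.2934]
tool_rot: [-3.127, -0.065, -0.311]
contact_force: [2.2, -1.0, 1.3]
opening: 0.0274
grip_force: 35.0
```

```bash
python3 - <<'E'
from h import *
s=observe();print(s['qpos'].round(3),s['tool_pos'],s['opening'],s['grip_force'],tilt())
E
```

```text
[-0.527  1.05   0.036  0.031  1.995  1.368] [ 0.74805249 -0.33621826  0.29337305] 0.027428285341094847 35.00091976689873 (np.float64(0.06657714840337743), np.float64(-5.018411176018365))
```

Call:
step_arm(plan=[[1,-0.013,0.06,-0.01,0],[1,-0.027,0.12,-0.02,0],[1,0.03,0.145,-0.03,0],[1,0.09,0.165,-0.03,0],[1,0.15,0.18,-0.03,0],[1,0.15,0.18,-0.03,0]])

```text
time: 15.82
tool_pos: [0.7051, -0.4647, 0.2729]
tool_rot: [-3.14, -0.112, -0.31]
contact_force: [0.2, 0.2, -1.7]
opening: 0.0278
grip_force: 35.0
```

```bash
python3 - <<'E'
from h import *
s=observe();print(s['qpos'].round(3),s['tool_pos'],s['opening'],s['grip_force'],tilt())
E
```

```text
[-0.689  1.077  0.036  0.046  1.925  1.209] [ 0.70514553 -0.46466096  0.27294309] 0.027819058754083734 34.999733133008704 (np.float64(0.11205562304765007), np.float64(-17.028725981237248))
```

Call:
step_arm(plan=[[1,0.058,0.018,-0.01,0],[1,0.12,0.036,-0.02,0],[1,0.18,0.054,-0.02,0],[1,0.18,0.054,-0.02,0],[1,0.18,0.054,-0.02,0],[1,0.18,0.054,-0.02,0]])

```text
time: 16.58
tool_pos: [0.7256, -0.4827, 0.2501]
tool_rot: [3.129, -0.162, -0.311]
contact_force: [-0.6, 0.5, -2.2]
opening: 0.0275
grip_force: 35.0
```

```bash
python3 - <<'E'
from h import *
s=observe();print(s['qpos'].round(3),s['tool_pos'],s['opening'],s['grip_force'],tilt())
E
```

```text
[-0.692  1.108  0.036  0.05   1.843  1.208] [ 0.72556165 -0.48273446  0.25014034] 0.02752888325220602 34.999690624536015 (np.float64(0.16147366765639365), np.float64(-22.379598084269762))
```

Call:
step_arm(plan=[[1,0.058,0.018,-0.01,0],[1,0.12,0.036,-0.02,0],[1,0.15,0.045,-0.02,0],[1,0.15,0.045,-0.02,0]])

```text
time: 17.08
tool_pos: [0.741, -0.495, 0.2432]
tool_rot: [3.115, -0.21, -0.31]
contact_force: [-0.1, -0.0, -2.4]
opening: 0.0275
grip_force: 35.0
```

```bash
python3 - <<'E'
from h import *
s=observe();print(s['qpos'].round(3),s['tool_pos'],s['opening'],s['grip_force'],tilt())
E
```

```text
[-0.694  1.119  0.037  0.054  1.78   1.207] [ 0.74100953 -0.49498596  0.24317428] 0.02750847446690048 34.99973570171278 (np.float64(0.20999371344101433), np.float64(-25.062444225121638))
```

```bash
cat >> h.py <<'E'
def path(key,tw,step=.058,hand=1):
    """key: (az deg,r,z) polyline from the present place; spread twist tw; prints rows"""
    s=observe(); R=Ro.from_euler("xyz",s["tool_rot"]).as_matrix(); p=s["tool_pos"]
    key=[(np.degrees(np.arctan2(p[1],p[0])),np.hypot(p[0],p[1]),p[2])]+list(key)
    P=np.array([np.array(key[i])*(1-t)+np.array(key[i+1])*t for i in range(len(key)-1) for t in np.linspace(0,1,80)])
    X=np.c_[P[:,1]*np.cos(np.radians(P[:,0])),P[:,1]*np.sin(np.radians(P[:,0])),P[:,2]]
    L=np.r_[0,np.cumsum(np.linalg.norm(np.diff(X,axis=0),axis=1))]+np.arange(len(X))*1e-9; n=int(np.ceil(L[-1]/step)); l=np.linspace(0,L[-1],n+1)[1:]
    Y=np.c_[[np.interp(l,L,X[:,k]) for k in range(3)]].T
    print(n,[[hand]+[float(q) for q in np.round((y-p)@R,3)]+[round(tw*(i+1)/n,2)] for i,y in enumerate(Y)])
E
python3 - <<'E'
from h import *
path([(-25,.5,.32),(10,.38,.36),(50,.40,.36),(75,.6,.34)],-1.455)
E
```

```text
23 [[1, -0.042, -0.03, -0.02, -0.06], [1, -0.086, -0.058, -0.041, -0.13], [1, -0.13, -0.085, -0.061, -0.19], [1, -0.175, -0.109, -0.082, -0.25], [1, -0.222, -0.132, -0.103, -0.32], [1, -0.269, -0.153, -0.125, -0.38], [1, -0.317, -0.171, -0.146, -0.44], [1, -0.345, -0.209, -0.162, -0.51], [1, -0.363, -0.26, -0.174, -0.57], [1, -0.388, -0.308, -0.188, -0.63], [1, -0.418, -0.352, -0.203, -0.7], [1, -0.454, -0.391, -0.22, -0.76], [1, -0.49, -0.428, -0.235, -0.82], [1, -0.517, -0.477, -0.242, -0.89], [1, -0.551, -0.52, -0.251, -0.95], [1, -0.59, -0.558, -0.26, -1.01], [1, -0.634, -0.591, -0.27, -1.08], [1, -0.672, -0.626, -0.278, -1.14], [1, -0.697, -0.676, -0.28, -1.2], [1, -0.727, -0.722, -0.284, -1.27], [1, -0.762, -0.765, -0.289, -1.33], [1, -0.802, -0.803, -0.295, -1.39], [1, -0.846, -0.837, -0.302, -1.46]]
```

Call:
step_arm(plan=[[1,-0.042,-0.03,-0.02,-0.06],[1,-0.086,-0.058,-0.041,-0.13],[1,-0.13,-0.085,-0.061,-0.19],[1,-0.175,-0.109,-0.082,-0.25],[1,-0.222,-0.132,-0.103,-0.32],[1,-0.269,-0.153,-0.125,-0.38],[1,-0.317,-0.171,-0.146,-0.44],[1,-0.345,-0.209,-0.162,-0.51],[1,-0.363,-0.26,-0.174,-0.57],[1,-0.388,-0.308,-0.188,-0.63],[1,-0.418,-0.352,-0.203,-0.7],[1,-0.454,-0.391,-0.22,-0.76],[1,-0.49,-0.428,-0.235,-0.82],[1,-0.517,-0.477,-0.242,-0.89],[1,-0.551,-0.52,-0.251,-0.95],[1,-0.59,-0.558,-0.26,-1.01],[1,-0.634,-0.591,-0.27,-1.08],[1,-0.672,-0.626,-0.278,-1.14],[1,-0.697,-0.676,-0.28,-1.2],[1,-0.727,-0.722,-0.284,-1.27]])

```text
time: 19.58
tool_pos: [0.2333, 0.4353, 0.3506]
tool_rot: [2.932, -0.038, 0.963]
contact_force: [1.8, 0.3, -2.2]
opening: 0.028
grip_force: 35.0
```

```bash
python3 - <<'E'
from h import *
s=observe();print(s['qpos'].round(3),s['tool_pos'],s['tool_rot'],tilt())
path([(75,.60,.35),(78,.72,.36),(78,.86,.36)],-.185)
c=wshot("w3"); print(wproj(c,(s['tool_pos']+Ro.from_euler('xyz',s['tool_rot']).as_matrix()@[0,0,.057])))
E
```

```text
[ 1.06   0.219  1.376 -0.212  1.531  1.678] [0.2333088  0.43526179 0.35063479] [ 2.93233459 -0.03805019  0.96331839] (np.float64(0.21104068728305128), np.float64(-24.650311596098085))
8 [[1, 0.029, -0.044, -0.008, -0.02], [1, 0.054, -0.091, -0.017, -0.05], [1, 0.073, -0.141, -0.026, -0.07], [1, 0.115, -0.172, -0.036, -0.09], [1, 0.157, -0.204, -0.045, -0.12], [1, 0.203, -0.229, -0.05, -0.14], [1, 0.253, -0.25, -0.053, -0.16], [1, 0.302, -0.271, -0.055, -0.18]]
[324.52901751 263.84615115]
```

```bash
python3 - <<'E'
import cv2
im=cv2.imread("pics/w3.png"); cv2.imwrite("pics/w3c.png",cv2.resize(im[215:365,225:425],(800,600),interpolation=cv2.INTER_CUBIC))
E
```

```text
(no output)
```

View pics/w3c.png

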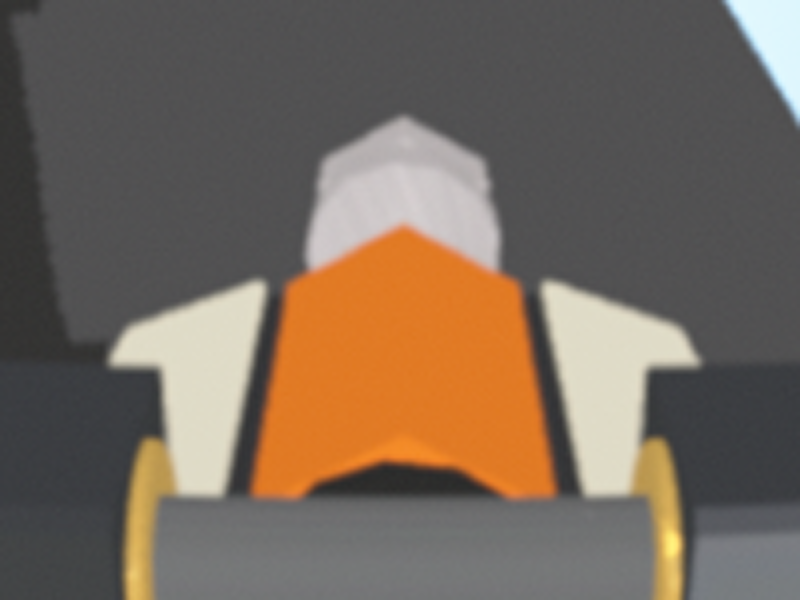

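```bash
python3 - <<'E'
from h import *
from scipy.optimize import least_squares
c=dict(np.load("w3.npz")); c["T"]=c["T_tool_cam"]
def pts(x0,e,z0,rs):
    P=[(.01617,.026),(.01617,-.032),(rs,.076)]
    return np.array([[x0+x*np.cos(e)+s*np.sin(e),0,z0-.0188-x*np.sin(e)+s*np.cos(e)] for x,s in P])
obs=np.array([272.0-.4,324.3-.4,244.2-.4])
for z0 in(-.003,0,.003):
    for rs in(.014,.0155):
        r=least_squares(lambda p:wproj(c,pts(p[0],p[1],z0,rs))[:,1]-obs,[0,0],x_scale=[.001,.01]); print(z0,rs,r.x,r.fun)
E
```

```text
-0.003 0.014 [ 0.00229819 -0.05033644] [-2.92873033  0.998711    1.98825144]
-0.003 0.0155 [ 0.00199536 -0.06092305] [-1.89354966  0.64152463  1.28541755]
0 0.014 [ 0.00088361 -0.04308046] [-2.75553905  0.94901086  1.86051292]
0 0.0155 [ 0.00058059 -0.053729  ] [-1.73975155  0.59520528  1.17477426]
0.003 0.014 [-0.00053012 -0.03582452] [-2.58739279  0.89965275  1.7377029 ]
0.003 0.0155 [-0.00083331 -0.04653338] [-1.59045393  0.54927247  1.06841685]
```

```bash
python3 - <<'E'
from h import *
path([(75,.55,.35),(87,.72,.36),(87,.84,.36)],-.185)
E
```

```text
8 [[1, 0.015, -0.055, -0.012, -0.02], [1, 0.024, -0.111, -0.024, -0.05], [1, 0.051, -0.159, -0.035, -0.07], [1, 0.079, -0.208, -0.047, -0.09], [1, 0.103, -0.26, -0.06, -0.12], [1, 0.124, -0.311, -0.072, -0.14], [1, 0.173, -0.341, -0.076, -0.16], [1, 0.223, -0.372, -0.081, -0.18]]
```

Call:
step_arm(plan=[[1,0.015,-0.055,-0.012,-0.02],[1,0.024,-0.111,-0.024,-0.05],[1,0.051,-0.159,-0.035,-0.07],[1,0.079,-0.208,-0.047,-0.09],[1,0.103,-0.26,-0.06,-0.12],[1,0.124,-0.311,-0.072,-0.14],[1,0.173,-0.341,-0.076,-0.16],[1,0.223,-0.372,-0.081,-0.18]])

```text
time: 20.62
tool_pos: [0.049, 0.7661, 0.3293]
tool_rot: [2.939, -0.027, 1.146]
contact_force: [1.2, 4.5, 1.1]
opening: 0.0279
grip_force: 35.0
```

```bash
python3 - <<'E'
from h import *
s=observe();print(s['qpos'].round(3),s['tool_pos'],s['tool_rot'],tilt())
print(Ro.from_euler('xyz',s['tool_rot']).as_matrix().round(4))
E
```

```text
[ 1.49   1.012  0.036 -0.235  2.125  1.796] [0.04895711 0.76614559 0.32925562] [ 2.93907112 -0.02703529  1.14607314] (np.float64(0.20287546216102478), np.float64(-16.835140253954567))
[[ 0.4119  0.8903  0.1942]
 [ 0.9108 -0.4086 -0.0588]
 [ 0.027   0.2011 -0.9792]]
```

```bash
cat >> pump.py <<'E'
print("----")
ax=np.r_[-.181,.0824,.98]; ax/=np.linalg.norm(ax)
hh=(W-q)@ax; print("q",q)
import sys
for nm,pp in(("hole",(362,325)),("nutR",(420,325)),("nutT",(375,280)),("boss",(490,325)),("boss2",(470,390)),("boss3",(470,260)),("head",(560,330)),("head2",(300,200)),("head3",(400,480))):
    u,v=map(round,F(*pp)); print(nm,np.nanmedian(hh[v-1:v+2,u-1:u+2]).round(4))
hsv=cv2.cvtColor(c["img"],cv2.COLOR_RGB2HSV); br=(hsv[...,0]>14)&(hsv[...,0]<35)&(hsv[...,1]>110)&(np.hypot(xx-cu,yy-cv_)<16)
print("brass",br.sum(),np.nanpercentile(hh[br],[5,25,50,75,95]).round(4))
hb=float(sys.argv[1]); Pb=on((405,324),q+ax*hb,ax); print("base",Pb,"nut top sq",Pb+.0145*ax)
for h in(.0145,): print("hole at nut top",on((362,325),Pb+ax*h,ax), "hex",np.mean([on(p,Pb+ax*.0075,ax) for p in((383,250),(452,295),(447,360),(375,403),(305,355),(310,285))],0),"sq",Pb+ax*.0075)
E
python3 pump.py .003 | sed -n '/----/,$p'
python3 - <<'E'
from h import *
W=cloud(dict(np.load("scene.npz")));c=np.load("scene.npz");hsv=cv2.cvtColor(c["img"],cv2.COLOR_RGB2HSV)
E
```

```text
----
q [0.5021 0.1646 0.0993]
hole 0.0195
nutR 0.0189
nutT 0.0191
boss 0.0052
boss2 0.0051
boss3 0.0045
head 0.0004
head2 -0.0
head3 0.0004
brass 237 [0.0151 0.0177 0.019  0.0197 0.0206]
base [0.4998 0.1687 0.1016] nut top sq [0.4972 0.1699 0.1158]
hole at nut top [0.4979 0.1707 0.1158] hex [0.4987 0.1704 0.1089] sq [0.4984 0.1693 0.1089]
```

```bash
cat >> h.py <<'E'
A=np.r_[-.181,.0824,.98]; A/=np.linalg.norm(A)
NT=np.r_[.4972,.1697,.1178]; FL=np.r_[-.0014,0,.0467]
def tcp_for(h,R): return NT+A*h-R@FL
E
python3 - <<'E'
from h import *
s=observe(); R=Ro.from_euler('xyz',s['tool_rot']).as_matrix()
t=tcp_for(.04,R); print(t)
path([(70,.58,.32),(40,.53,.29),(np.degrees(np.arctan2(t[1],t[0])),np.hypot(t[0],t[1]),t[2]+.03),(np.degrees(np.arctan2(t[1],t[0])),np.hypot(t[0],t[1]),t[2])],0)
E
```

```text
[0.48146827 0.17701516 0.20276766]
14 [[1, -0.021, 0.051, 0.012, 0.0], [1, -0.047, 0.099, 0.023, 0.0], [1, -0.076, 0.146, 0.034, 0.0], [1, -0.11, 0.189, 0.044, 0.0], [1, -0.141, 0.232, 0.054, 0.0], [1, -0.15, 0.285, 0.071, 0.0], [1, -0.164, 0.337, 0.087, 0.0], [1, -0.184, 0.387, 0.102, 0.0], [1, -0.209, 0.435, 0.117, 0.0], [1, -0.239, 0.48, 0.132, 0.0], [1, -0.269, 0.521, 0.155, 0.0], [1, -0.304, 0.558, 0.179, 0.0], [1, -0.342, 0.592, 0.203, 0.0], [1, -0.362, 0.6, 0.242, 0.0]]
```

Call:
step_arm(plan=[[1,-0.021,0.051,0.012,0],[1,-0.047,0.099,0.023,0],[1,-0.076,0.146,0.034,0],[1,-0.11,0.189,0.044,0],[1,-0.141,0.232,0.054,0],[1,-0.15,0.285,0.071,0],[1,-0.164,0.337,0.087,0],[1,-0.184,0.387,0.102,0],[1,-0.209,0.435,0.117,0],[1,-0.239,0.48,0.132,0],[1,-0.269,0.521,0.155,0],[1,-0.304,0.558,0.179,0],[1,-0.342,0.592,0.203,0],[1,-0.362,0.6,0.242,0],[1,-0.362,0.6,0.242,0],[1,-0.362,0.6,0.242,0]])

```text
time: 22.62
tool_pos: [0.4812, 0.1768, 0.2057]
tool_rot: [2.939, -0.034, 1.144]
contact_force: [0.3, 0.3, -1.3]
opening: 0.028
grip_force: 35.0
```

```bash
python3 - <<'E'
from h import *
s=observe(); R=Ro.from_euler('xyz',s['tool_rot']).as_matrix(); print(s['tool_pos'],s['tool_rot'],tilt(),s['contact_force'],s['torque'], "err to hover (tool)",(tcp_for(.04,R)-s['tool_pos'])@R)
c=wshot("w4"); print(wproj(c,NT),wproj(c,NT+A*.0000))
im=c["img"]; cr=im[195:315,245:405]; a=cv2.resize(cr,(800,600),interpolation=cv2.INTER_CUBIC)
cv2.imwrite("pics/w4c.png",a[:,:,::-1])
E
```

```text
[0.48123428 0.17681001 0.20569565] [ 2.93949074 -0.03399717  1.14385829] (np.float64(0.20347212443324048), np.float64(-15.04276131453032)) [ 0.25372668  0.31259245 -1.34235096] [0.06068849 0.13088255 0.05330388] err to hover (tool) [-0.00011371 -0.00044193  0.002892  ]
[323.96309659 251.23562091] [323.96309659 251.23562091]
```

View pics/w4c.png

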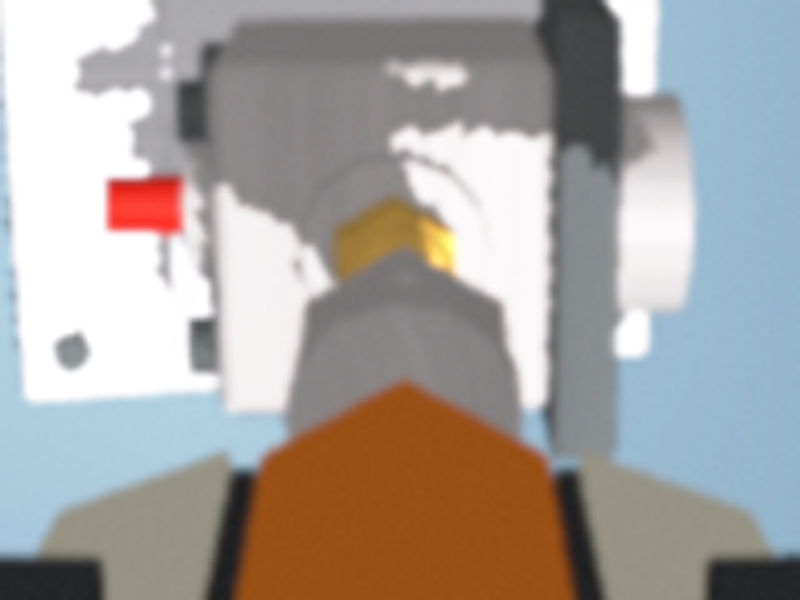

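```bash
python3 - <<'E'
from h import *
c=dict(np.load("w4.npz")); s=observe(); R=Ro.from_euler('xyz',s['tool_rot']).as_matrix()
x=R[:,0]-A*(R[:,0]@A); x/=np.linalg.norm(x); y=np.cross(A,x)
f=lambda P:((wproj(c,P)-[245,195]+.5)*5-.5).round(0)
for nm,h,dx,dy in(("hextop back",-.0025,-.0098,0),("hexbot back",-.0115,-.0098,0),("coneback",0,-.0069,0),("hextopL",-.0025,-.0049,.0085),("hextopR",-.0025,-.0049,-.0085),("bossback",-.0145,-.0145,0),("bossL",-.0145,0,.0145),("bossR",-.0145,0,-.0145)): print(nm,f(NT+A*h+x*dx+y*dy))
for r in(.014,.0155): print("mouth corner",f(s['tool_pos']+R@[r-.0222*.076,0,.0577]))
print("mouth hex L", f(s['tool_pos']+R@[.00775-.0017,-.0134,.0577]))
print(R[:,:2].round(3).tolist())
E
```

```text
hextop back [397. 343.]
hexbot back [397. 324.]
coneback [397. 330.]
hextopL [338. 311.]
hextopR [456. 311.]
bossback [397. 348.]
bossL [299. 255.]
bossR [495. 255.]
mouth corner [400. 246.]
mouth corner [400. 234.]
mouth hex L [291. 295.]
[[0.413, 0.889], [0.91, -0.411], [0.035, 0.201]]
```

```bash
python3 - <<'E'
from h import *
c=dict(np.load("w4.npz")); s=observe(); R=Ro.from_euler('xyz',s['tool_rot']).as_matrix()
x=R[:,0]-A*(R[:,0]@A); x/=np.linalg.norm(x); y=np.cross(A,x)
f=lambda P:((wproj(c,P)-[245,195]+.5)*5-.5).round(0)
for nm,h,dx,dy in(("hextop +x",-.0025,.0098,0),("hexbot +x",-.0115,.0098,0),("hextopL",-.0025,.0049,.0085),("hexbotL",-.0115,.0049,.0085),("bossfront",-.0145,.0145,0),("nut+1mm",-.0115,.0108,0)): print(nm,f(NT+A*h+x*dx+y*dy))
E
```

```text
hextop +x [397. 211.]
hexbot +x [397. 196.]
hextopL [337. 245.]
hexbotL [339. 228.]
bossfront [397. 160.]
nut+1mm [397. 189.]
```

Call:
step_arm(plan=[[1,0.0,-0.001,0.01,0],[1,0.0,-0.001,0.02,0],[1,-0.0005,-0.001,0.028,0],[1,-0.0006,-0.001,0.031,0],[1,-0.0006,-0.001,0.031,0]])

```text
time: 23.3
tool_pos: [0.4856, 0.1742, 0.1735]
tool_rot: [2.941, -0.032, 1.144]
contact_force: [-0.5, 0.5, -1.8]
opening: 0.0279
grip_force: 35.0
```

Call:
step_arm(plan=[[1,-0.0001,0,0.002,0],[1,-0.0001,0,0.004,0],[1,-0.0002,0,0.006,0],[1,-0.0002,0,0.006,0]])

```text
time: 23.8
tool_pos: [0.4868, 0.1738, 0.1679]
tool_rot: [2.941, -0.033, 1.144]
contact_force: [0.4, 0.9, -2.7]
opening: 0.028
grip_force: 35.0
```

Call:
step_arm(plan=[[1,0,0,0.001,0],[1,-0.0001,0,0.002,0],[1,-0.0001,0,0.003,0],[1,-0.0001,0,0.003,0]])

```text
time: 24.3
tool_pos: [0.4874, 0.1735, 0.165]
tool_rot: [2.941, -0.033, 1.144]
contact_force: [2.0, 0.6, -2.4]
opening: 0.0278
grip_force: 35.0
```

Call:
step_arm(plan=[[1,0,0,0.0007,0],[1,0,0,0.0014,0],[1,0,0,0.0014,0]])

```text
time: 24.68
tool_pos: [0.4876, 0.1735, 0.1636]
tool_rot: [2.941, -0.033, 1.144]
contact_force: [2.0, 0.5, -1.6]
opening: 0.0284
grip_force: 35.0
```

Call:
step_arm(plan=[[1,0,0,0.0007,0],[1,0,0,0.0014,0],[1,0,0,0.0014,0]])

```text
time: 25.05
tool_pos: [0.4878, 0.1734, 0.1625]
tool_rot: [2.941, -0.033, 1.144]
contact_force: [-0.7, 1.9, 3.7]
opening: 0.028
grip_force: 35.0
```

Call:
step_arm(plan=[[1,0,0,0.0004,0],[1,0,0,0.0008,0],[1,0,0,0.0008,0]])

```text
time: 25.42
tool_pos: [0.488, 0.1734, 0.1621]
tool_rot: [2.94, -0.033, 1.144]
contact_force: [-3.3, 0.4, 7.5]
opening: 0.0276
grip_force: 35.0
```

Call:
step_arm(plan=[[1,0,0,0.0005,0],[1,0,0,0.001,0],[1,0,0,0.001,0],[1,0,0,0.001,0]])

```text
time: 25.92
tool_pos: [0.488, 0.1735, 0.1615]
tool_rot: [2.94, -0.033, 1.144]
contact_force: [-5.7, 1.7, 12.5]
opening: 0.028
grip_force: 35.0
```

Call:
step_arm(plan=[[1,0,0,0.0002,0],[1,0,0,0.0003,0],[1,0,0,0.0003,0],[1,0,0,0.0003,0],[1,0,0,0.0003,0],[1,0,0,0.0003,0]])

```text
time: 26.68
tool_pos: [0.488, 0.1735, 0.1614]
tool_rot: [2.94, -0.033, 1.144]
contact_force: [-6.4, 1.6, 13.9]
opening: 0.0276
grip_force: 35.0
```

```bash
python3 - <<'E'
from h import *
s=observe(); R=Ro.from_euler('xyz',s['tool_rot']).as_matrix(); print(s['tool_pos'],tilt(),s['contact_force'],s['torque'],s['contact_force']@A,s['qpos'].round(2))
c=wshot("w5")
im=c["img"]; cr=im[195:315,245:405]; a=cv2.resize(cr,(800,600),interpolation=cv2.INTER_CUBIC)
cv2.imwrite("pics/w5c.png",a[:,:,::-1])
f=lambda P:((wproj(c,P)-[245,195]+.5)*5-.5).round(0)
x=R[:,0]-A*(R[:,0]@A); x/=np.linalg.norm(x)
for h in(0,.001,.002,.003): print(h,"mouth corner if floor at nuttop+h",f(NT+A*(h-.011)+x*.014))
print("boss front",f(NT-A*.0145+x*.0145))
E
```

```text
[0.48802063 0.17345686 0.1614125 ] (np.float64(0.20268183574875845), np.float64(-15.251284194910737)) [-6.40553959  1.55136706 13.87963727] [ 0.03708412  0.78826734 -0.07835376] 14.889646426491405 [ 0.26  0.31  1.79 -0.13  0.87  0.76]
0 mouth corner if floor at nuttop+h [408. 251.]
0.001 mouth corner if floor at nuttop+h [408. 253.]
0.002 mouth corner if floor at nuttop+h [408. 255.]
0.003 mouth corner if floor at nuttop+h [408. 258.]
boss front [408. 239.]
```

View pics/w5c.png

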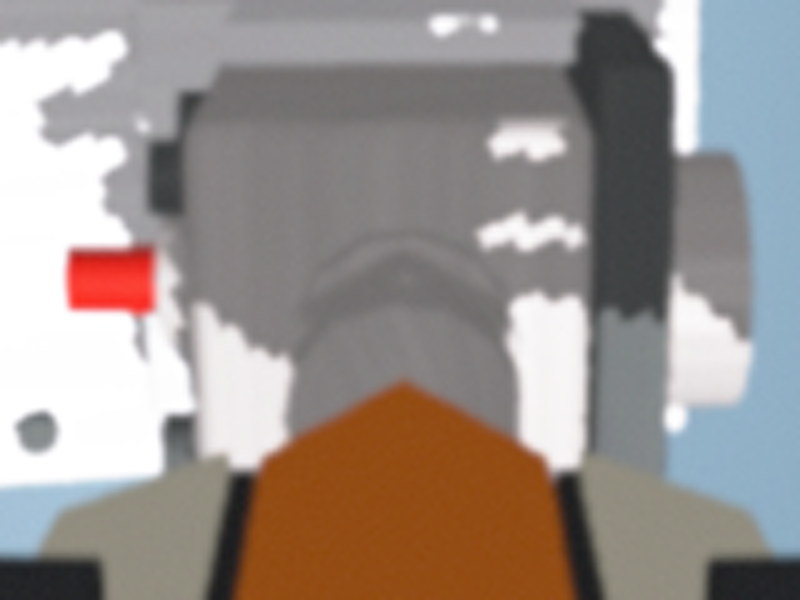

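The mouth corner is at (404,250), against about (408,251) predicted for fully home, and it is held at about 15 N. I'll now turn clockwise.

Call:
step_arm(plan=[[1,0,0.0003,0,0.17],[1,0,0.0007,0.0001,0.34],[1,0,0.001,0.0001,0.51],[1,-0.0002,0.0013,0.0002,0.68],[1,-0.0003,0.0016,0.0002,0.85],[1,-0.0003,0.0016,0.0002,0.85]])

```text
time: 27.48
tool_pos: [0.4891, 0.1728, 0.1614]
tool_rot: [3.034, -0.173, 0.298]
contact_force: [-5.7, 3.3, 13.0]
opening: 0.0275
grip_force: 35.0
```

```bash
python3 - <<'E'
from h import *
s=observe(); R=Ro.from_euler('xyz',s['tool_rot']).as_matrix(); F=s['contact_force'];print(s['tool_pos'],s['tool_rot'],tilt(),F,s['torque'],F@A,"tool F",F@R,s['qpos'].round(2))
E
```

```text
[0.4890634  0.17282533 0.16136139] [ 3.03373546 -0.17270765  0.29784947] (np.float64(0.20193674456591845), np.float64(-15.148196815225578)) [-5.73742533  3.27493137 13.03950645] [0.47293863 1.10495051 0.04063634] 14.087391488486652 tool F [ -2.21558461  -3.32000955 -14.06202954] [ 0.25  0.31  1.78 -0.13  0.87  1.61]
```

Call:
step_arm(plan=[[1,0,0.0003,0,0.17],[1,0,0.0007,0.0001,0.34],[1,0,0.001,0.0001,0.51],[1,-0.0002,0.0013,0.0002,0.68],[1,-0.0003,0.0016,0.0002,0.85],[1,-0.0003,0.0016,0.0002,0.86],[1,-0.0003,0.0016,0.0002,0.86]])

```text
time: 28.35
tool_pos: [0.489, 0.1717, 0.1612]
tool_rot: [-3.079, -0.193, -0.576]
contact_force: [-7.5, 4.6, 11.8]
opening: 0.028
grip_force: 35.0
```

```bash
python3 - <<'E'
from h import *
s=observe(); R=Ro.from_euler('xyz',s['tool_rot']).as_matrix(); F=s['contact_force'];print(s['tool_pos'],s['tool_rot'],tilt(),F,s['torque'],F@A,"tool F",F@R,s['qpos'].round(2),"-A in tool",-A@R)
E
```

```text
[0.48903191 0.17173386 0.16117665] [-3.07910215 -0.19299328 -0.57589822] (np.float64(0.20135238075404532), np.float64(-14.928148230133845)) [-7.54648419  4.58223152 11.76334277] [1.02162505 1.27055339 0.19507654] 13.271892187989229 tool F [ -6.40467866  -0.5606065  -13.22831486] [ 0.25  0.31  1.79 -0.13  0.87  2.47] -A in tool [0.00506658 0.03301738 0.99944194]
```

Call:
step_arm(plan=[[1,0,0,-0.001,-0.06],[1,0,0,-0.003,-0.08],[1,0,-0.0002,-0.006,-0.08],[1,0,-0.0004,-0.01,-0.08],[1,0,-0.0005,-0.014,-0.08],[1,0,-0.0007,-0.02,-0.08],[1,0,-0.001,-0.04,-0.08],[1,0,-0.003,-0.08,-0.08],[1,0,-0.003,-0.1,-0.08]])

```text
time: 29.48
tool_pos: [0.4723, 0.1784, 0.2608]
tool_rot: [-3.095, -0.201, -0.494]
contact_force: [0.2, -0.3, -2.1]
opening: 0.0279
grip_force: 35.0
```

```bash
cat > nutchk.py <<'E'
from h import *
s=observe(); print(s['time'],s['tool_pos'],s['tool_rot'],tilt(),s['contact_force'],s['opening'],s['qpos'].round(2))
c=wshot("w6")
p=wproj(c,NT); print(p); u,v=p.astype(int)
cr=c["img"][max(0,v-45):v+45,max(0,u-60):u+60]; cv2.imwrite("pics/w6c.png",cv2.resize(cr,None,fx=6,fy=6,interpolation=cv2.INTER_CUBIC)[:,:,::-1]); print(max(0,u-60),max(0,v-45))
E
python3 nutchk.py
```

```text
29.475 [0.4722654  0.17843322 0.26076751] [-3.09502986 -0.20091407 -0.49444677] (np.float64(0.20471070097424515), np.float64(-15.187174401894794)) [ 0.24210126 -0.29909878 -2.06267745] 0.02789685042348941 [ 0.28  0.19  1.66 -0.12  1.12  2.38]
[328.4598826  231.12391647]
268 186
```

```bash
python3 - <<'E'
from h import *
path([(15,.42,.33)],-.1)
E
```

```text
3 [[1, -0.002, 0.031, -0.025, -0.03], [1, -0.006, 0.061, -0.05, -0.07], [1, -0.012, 0.09, -0.075, -0.1]]
```

Call:
step_arm(plan=[[1,-0.002,0.031,-0.025,-0.03],[1,-0.006,0.061,-0.05,-0.07],[1,-0.012,0.09,-0.075,-0.1],[1,-0.012,0.09,-0.075,-0.1]])

```text
time: 30.02
tool_pos: [0.4045, 0.1074, 0.327]
tool_rot: [-3.116, -0.205, -0.394]
contact_force: [0.4, -0.4, -2.7]
opening: 0.0279
grip_force: 35.0
```

```bash
python3 nutchk.py; python3 - <<'E'
from h import *
path([(40,.37,.36),(90,.36,.38),(135,.38,.38),(148.5,.55,.40)],-1.75)
E
```

```text
30.025 [0.4045207  0.10744225 0.32702967] [-3.11577535 -0.20521768 -0.39393749] (np.float64(0.20534145216884253), np.float64(-15.348925832462337)) [ 0.40944107 -0.35044145 -2.70703471] 0.02789653959681261 [ 0.14 -0.03  1.72 -0.09  1.26  2.12]
[241.7989802 193.2579565]
181 148
18 [[1, -0.042, -0.031, -0.018, -0.1], [1, -0.088, -0.055, -0.037, -0.19], [1, -0.137, -0.071, -0.058, -0.29], [1, -0.186, -0.09, -0.073, -0.39], [1, -0.238, -0.105, -0.087, -0.49], [1, -0.291, -0.112, -0.101, -0.58], [1, -0.344, -0.11, -0.116, -0.68], [1, -0.396, -0.101, -0.131, -0.78], [1, -0.447, -0.083, -0.145, -0.88], [1, -0.497, -0.061, -0.156, -0.97], [1, -0.543, -0.033, -0.167, -1.07], [1, -0.585, 0.002, -0.176, -1.17], [1, -0.621, 0.043, -0.185, -1.26], [1, -0.65, 0.089, -0.192, -1.36], [1, -0.694, 0.11, -0.205, -1.46], [1, -0.745, 0.122, -0.222, -1.56], [1, -0.795, 0.14, -0.238, -1.65], [1, -0.843, 0.163, -0.254, -1.75]]
```

View pics/w6c.png

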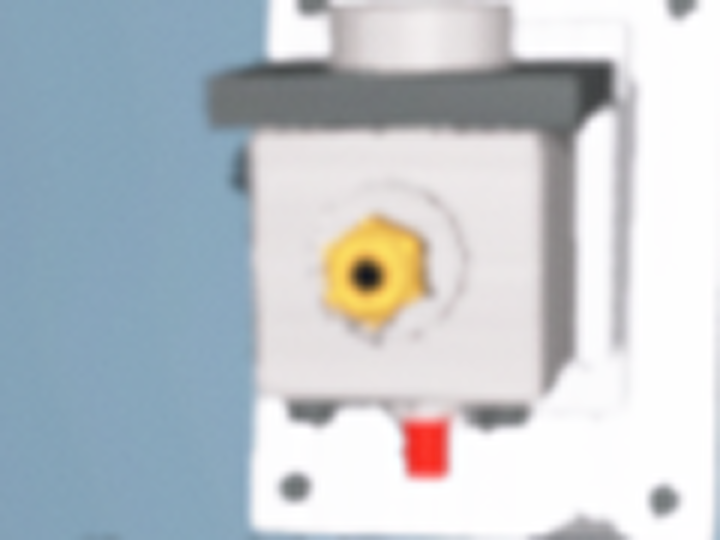

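The nut now has its hex corners at (375,213), (424,264) and (372,328), with a corner pointing along the lean direction. Before, a flat faced that way, so the change is 30° mod 60, consistent with a quarter turn. I'll quantify it.

```bash
python3 - <<'E'
from h import *
c=dict(np.load("w6.npz"))
def on(u,v,q):
    d=c["T"][:3,:3]@wray(c,181+(u+.5)/6-.5,148+(v+.5)/6-.5); o=c["T"][:3,3]; return o+d*((q-o)@A)/(d@A)
H=np.array([on(*p,NT-A*.006) for p in((375,213),(422,238),(425,290),(372,328),(325,300),(328,245))]); h=H-H.mean(0)
x=np.r_[-.91,.415,0]; x-=A*(x@A); x/=np.linalg.norm(x); y=np.cross(A,x)
an=np.degrees(np.arctan2(h@y,h@x))%60; print(an, np.degrees(np.angle(np.exp(6j*np.radians(an)).mean())/6), np.linalg.norm(h,axis=1))
print("hole",on(367,275,NT),NT-A*.0004)
E
```

```text
[58.53099043  3.0966213   8.87670244 56.85096231  1.93478351  3.65804499] 2.1231067786902686 [0.01007151 0.01050302 0.00993057 0.01068682 0.0108881  0.00947726]
hole [0.49707157 0.16982007 0.11776618] [0.4972724  0.16966704 0.11740799]
```

Call:
step_arm(plan=[[1,-0.042,-0.031,-0.018,-0.1],[1,-0.088,-0.055,-0.037,-0.19],[1,-0.137,-0.071,-0.058,-0.29],[1,-0.186,-0.09,-0.073,-0.39],[1,-0.238,-0.105,-0.087,-0.49],[1,-0.291,-0.112,-0.101,-0.58],[1,-0.344,-0.11,-0.116,-0.68],[1,-0.396,-0.101,-0.131,-0.78],[1,-0.447,-0.083,-0.145,-0.88],[1,-0.497,-0.061,-0.156,-0.97],[1,-0.543,-0.033,-0.167,-1.07],[1,-0.585,0.002,-0.176,-1.17],[1,-0.621,0.043,-0.185,-1.26],[1,-0.65,0.089,-0.192,-1.36],[1,-0.694,0.11,-0.205,-1.46],[1,-0.745,0.122,-0.222,-1.56],[1,-0.795,0.14,-0.238,-1.65],[1,-0.843,0.163,-0.254,-1.75]])

```text
time: 32.33
tool_pos: [-0.4717, 0.2872, 0.3994]
tool_rot: [2.937, 0.013, 1.362]
contact_force: [-0.7, 0.9, -1.4]
opening: 0.0278
grip_force: 35.0
```

```bash
python3 - <<'E'
from h import *
s=observe(); print(s['tool_pos'],s['tool_rot'],tilt(),s['qpos'].round(2))
path([(148,.62,.40),(148,.80,.40),(148,1.05,.42)],0,.062)
E
```

```text
[-0.47168746  0.28721671  0.39940446] [2.93686264 0.01254757 1.36184695] (np.float64(0.20367366715168314), np.float64(-15.429988000747313)) [ 2.5   0.47  0.88 -0.08  1.98  2.68]
9 [[1, 0.024, -0.049, -0.011, 0.0], [1, 0.044, -0.099, -0.022, 0.0], [1, 0.063, -0.15, -0.033, 0.0], [1, 0.082, -0.201, -0.043, 0.0], [1, 0.101, -0.252, -0.057, 0.0], [1, 0.12, -0.301, -0.072, 0.0], [1, 0.138, -0.351, -0.087, 0.0], [1, 0.157, -0.401, -0.102, 0.0], [1, 0.176, -0.451, -0.117, 0.0]]
```

Call:
step_arm(plan=[[1,0.024,-0.049,-0.011,0],[1,0.044,-0.099,-0.022,0],[1,0.063,-0.15,-0.033,0],[1,0.082,-0.201,-0.043,0],[1,0.101,-0.252,-0.057,0],[1,0.12,-0.301,-0.072,0],[1,0.138,-0.351,-0.087,0],[1,0.157,-0.401,-0.102,0],[1,0.176,-0.451,-0.117,0],[1,0.176,-0.451,-0.117,0]])

```text
time: 33.58
tool_pos: [-0.6221, 0.3931, 0.3267]
tool_rot: [2.976, -0.002, 1.362]
contact_force: [0.6, 0.5, -3.0]
opening: 0.0279
grip_force: 35.0
```

```bash
python3 - <<'E'
from h import *
s=observe(); print(s['tool_pos'],s['tool_rot'],tilt(),s['qpos'].round(3))
path([(148.3,1.05,.42)],0,.062)
E
```

```text
[-0.62207649  0.39314583  0.32666152] [ 2.97587253e+00 -2.29880113e-03  1.36187445e+00] (np.float64(0.16497821452976488), np.float64(-11.182897757185488)) [ 2.505  1.012  0.037 -0.09   2.241  2.663]
6 [[1, 0.017, -0.046, -0.023, 0.0], [1, 0.034, -0.093, -0.047, 0.0], [1, 0.05, -0.139, -0.07, 0.0], [1, 0.067, -0.186, -0.094, 0.0], [1, 0.083, -0.232, -0.118, 0.0], [1, 0.099, -0.279, -0.141, 0.0]]
```

Call:
step_arm(plan=[[1,0.018,-0.046,-0.02,0],[1,0.036,-0.093,-0.04,0],[1,0.054,-0.139,-0.06,0],[1,0.072,-0.186,-0.07,0],[1,0.072,-0.186,-0.07,0],[1,0.072,-0.186,-0.07,0],[1,0.072,-0.186,-0.07,0],[1,0.072,-0.186,-0.07,0]])

```text
time: 34.58
tool_pos: [-0.6488, 0.4137, 0.2866]
tool_rot: [3.018, -0.018, 1.364]
contact_force: [-0.1, -0.2, -2.2]
opening: 0.0279
grip_force: 35.0
```

```bash
python3 - <<'E'
from h import *
s=observe(); print(s['tool_pos'],s['tool_rot'],tilt(),s['qpos'].round(3))
path([(148.3,1.05,.40)],0,.062)
E
```

```text
[-0.64880265  0.41367091  0.28655344] [ 3.01826319 -0.01846764  1.36426574] (np.float64(0.12437463667135434), np.float64(-3.3600705760703025)) [ 2.503  1.06   0.037 -0.081  2.148  2.67 ]
5 [[1, 0.018, -0.05, -0.029, 0.0], [1, 0.036, -0.1, -0.058, 0.0], [1, 0.053, -0.151, -0.086, 0.0], [1, 0.07, -0.201, -0.115, 0.0], [1, 0.087, -0.252, -0.144, 0.0]]
```

Call:
step_arm(plan=[[1,0.018,-0.05,-0.029,0],[1,0.036,-0.1,-0.05,0],[1,0.053,-0.151,-0.06,0],[1,0.07,-0.201,-0.07,0],[1,0.087,-0.252,-0.08,0]])

```text
time: 35.2
tool_pos: [-0.673, 0.4254, 0.2575]
tool_rot: [3.06, -0.034, 1.366]
contact_force: [0.4, -0.2, -2.4]
opening: 0.0279
grip_force: 35.0
```

Call:
step_arm(plan=[[1,0.018,-0.05,-0.02,0],[1,0.036,-0.1,-0.03,0],[1,0.053,-0.151,-0.04,0],[1,0.07,-0.201,-0.05,0]])

```text
time: 35.7
tool_pos: [-0.6947, 0.4372, 0.2346]
tool_rot: [3.106, -0.051, 1.367]
contact_force: [0.6, 0.6, -1.9]
opening: 0.028
grip_force: 35.0
```

```bash
python3 - <<'E'
from h import *
s=observe(); print(s['tool_pos'],s['tool_rot'],tilt(),s['qpos'].round(3))
k=s['tool_rot'][2]+.25
path([(143,.6,.33),(120,.38,.36),(80,.34,.37),(40,.35,.36),(5,.42,.34),(-20,.60,.30)],k)
E
```

```text
[-0.69473697  0.43723058  0.23460525] [ 3.10595133 -0.05138186  1.36689333] (np.float64(0.06248351855758732), np.float64(43.54671032854081)) [ 2.511  1.122  0.037 -0.067  1.993  2.688]
28 [[1, -0.003, 0.053, -0.02, np.float64(0.06)], [1, -0.007, 0.105, -0.04, np.float64(0.12)], [1, -0.014, 0.157, -0.06, np.float64(0.17)], [1, -0.022, 0.209, -0.08, np.float64(0.23)], [1, -0.014, 0.261, -0.09, np.float64(0.29)], [1, 0.001, 0.315, -0.093, np.float64(0.35)], [1, 0.011, 0.371, -0.096, np.float64(0.4)], [1, 0.014, 0.427, -0.099, np.float64(0.46)], [1, 0.01, 0.483, -0.104, np.float64(0.52)], [1, 0.012, 0.536, -0.107, np.float64(0.58)], [1, 0.037, 0.586, -0.106, np.float64(0.64)], [1, 0.054, 0.64, -0.105, np.float64(0.69)], [1, 0.062, 0.695, -0.105, np.float64(0.75)], [1, 0.061, 0.752, -0.105, np.float64(0.81)], [1, 0.059, 0.808, -0.102, np.float64(0.87)], [1, 0.051, 0.863, -0.098, np.float64(0.92)], [1, 0.034, 0.917, -0.095, np.float64(0.98)], [1, 0.009, 0.967, -0.092, np.float64(1.04)], [1, -0.018, 1.016, -0.088, np.float64(1.1)], [1, -0.045, 1.065, -0.083, np.float64(1.15)], [1, -0.081, 1.108, -0.078, np.float64(1.21)], [1, -0.122, 1.147, -0.075, np.float64(1.27)], [1, -0.165, 1.181, -0.071, np.float64(1.33)], [1, -0.197, 1.227, -0.062, np.float64(1.39)], [1, -0.234, 1.269, -0.055, np.float64(1.44)], [1, -0.276, 1.306, -0.048, np.float64(1.5)], [1, -0.321, 1.338, -0.042, np.float64(1.56)], [1, -0.37, 1.365, -0.036, np.float64(1.62)]]
```

Call:
step_arm(plan=[[1,-0.003,0.053,-0.02,0.04],[1,-0.007,0.105,-0.04,0.08],[1,-0.014,0.157,-0.06,0.11],[1,-0.022,0.209,-0.08,0.15],[1,-0.014,0.261,-0.09,0.19],[1,0.001,0.315,-0.093,0.22],[1,0.011,0.371,-0.096,0.26],[1,0.014,0.427,-0.099,0.29],[1,0.01,0.483,-0.104,0.33],[1,0.012,0.536,-0.107,0.36],[1,0.037,0.586,-0.106,0.4],[1,0.054,0.64,-0.105,0.44],[1,0.062,0.695,-0.105,0.48],[1,0.061,0.752,-0.105,0.51],[1,0.059,0.808,-0.102,0.55],[1,0.051,0.863,-0.098,0.58],[1,0.034,0.917,-0.095,0.62],[1,0.009,0.967,-0.092,0.66],[1,-0.018,1.016,-0.088,0.7],[1,-0.045,1.065,-0.083,0.74]])

```text
time: 38.2
tool_pos: [0.3356, 0.1706, 0.3536]
tool_rot: [-3.133, -0.063, 0.624]
contact_force: [0.3, 0.6, -1.5]
opening: 0.0276
grip_force: 35.0
```

```bash
python3 - <<'E'
from h import *
s=observe(); print(s['tool_pos'],s['tool_rot'],tilt(),s['qpos'].round(3))
k=s['tool_rot'][2]-.35
path([(5,.42,.34),(-20.2,.61,.26)],k)
E
```

```text
[0.3356003  0.17064298 0.35361241] [-3.13325901 -0.06342667  0.62398245] (np.float64(0.06392745380148605), np.float64(43.24192531827848)) [ 0.239 -0.058  1.657  0.032  1.487  1.184]
9 [[1, 0.003, 0.051, 0.004, np.float64(0.03)], [1, -0.0, 0.103, 0.008, np.float64(0.06)], [1, -0.011, 0.153, 0.011, np.float64(0.09)], [1, -0.003, 0.202, 0.025, np.float64(0.12)], [1, 0.0, 0.252, 0.039, np.float64(0.15)], [1, -0.001, 0.302, 0.053, np.float64(0.18)], [1, -0.008, 0.352, 0.065, np.float64(0.21)], [1, -0.02, 0.401, 0.077, np.float64(0.24)], [1, -0.036, 0.449, 0.088, np.float64(0.27)]]
```

Call:
step_arm(plan=[[1,0.003,0.051,0.004,0.03],[1,0,0.103,0.008,0.06],[1,-0.011,0.153,0.011,0.09],[1,-0.003,0.202,0.025,0.12],[1,0,0.252,0.039,0.15],[1,-0.001,0.302,0.053,0.18],[1,-0.008,0.352,0.065,0.21],[1,-0.02,0.401,0.077,0.24],[1,-0.036,0.449,0.088,0.27],[1,-0.036,0.449,0.088,0.27],[1,-0.036,0.449,0.088,0.27]])

```text
time: 39.58
tool_pos: [0.5722, -0.2085, 0.2593]
tool_rot: [-3.116, -0.057, 0.355]
contact_force: [-0.2, 0.9, -2.3]
opening: 0.0277
grip_force: 35.0
```

```bash
python3 - <<'E'
from h import *
s=observe(); R=Ro.from_euler('xyz',s['tool_rot']).as_matrix(); print(s['tool_pos'],s['tool_rot'],tilt(),s['qpos'].round(2))
H=np.array([.5773,-.2118])
ad=R@np.r_[-.029,0,1]; ad/=np.linalg.norm(ad); print("driver axis",ad)
M=np.r_[-.029*.076,.0004,.0577]
def tcp(z,dxy=0): return np.r_[H,z]-R@M     # mouth centre at hole centre, height z
for z in(.06,.045,.034,.02,.012,.009): t=tcp(z); print(z,((t-s['tool_pos'])@R).round(4))
E
```

```text
[ 0.572236   -0.20846017  0.2592814 ] [-3.11599655 -0.05714803  0.35514648] (np.float64(0.06257175394103344), np.float64(44.491893062551945)) [-0.51  0.46  1.25  0.06  1.41  0.7 ]
driver axis [ 0.0174823   0.03376897 -0.99927675]
0.06 [-0.0056  0.0096  0.1413]
0.045 [-0.0065  0.01    0.1562]
0.034 [-0.0071  0.0103  0.1672]
0.02 [-0.0079  0.0106  0.1812]
0.012 [-0.0083  0.0108  0.1892]
0.009 [-0.0085  0.0109  0.1922]
```

Call:
step_arm(plan=[[1,-0.002,0.004,0.05,0],[1,-0.005,0.008,0.1,0],[1,-0.0056,0.0096,0.14,0],[1,-0.0065,0.01,0.156,0],[1,-0.0065,0.01,0.156,0],[1,-0.0065,0.01,0.156,0]])

```text
time: 40.33
tool_pos: [0.578, -0.2139, 0.1053]
tool_rot: [-3.12, -0.06, 0.356]
contact_force: [-0.7, 0.0, -1.8]
opening: 0.0279
grip_force: 35.0
```

```bash
python3 - <<'E'
from h import *
s=observe(); R=Ro.from_euler('xyz',s['tool_rot']).as_matrix(); print(s['tool_pos'],s['tool_rot'],s['contact_force'])
H=np.array([.5772,-.2119]); M=np.r_[-.029*.076,.0004,.0577]
for z in(.045,.034,.02,.012,.009): print(z,((np.r_[H,z]-R@M-s['tool_pos'])@R).round(4))
E
```

```text
[ 0.57803903 -0.21393112  0.10530364] [-3.11955393 -0.05981519  0.35597001] [-0.70250028  0.04573749 -1.83549065]
0.045 [-0.0015 -0.0013  0.0025]
0.034 [-0.0021 -0.001   0.0135]
0.02 [-0.003  -0.0007  0.0275]
0.012 [-0.0035 -0.0005  0.0355]
0.009 [-0.0036 -0.0005  0.0385]
```

Call:
step_arm(plan=[[1,-0.0016,-0.0013,0.004,0],[1,-0.0021,-0.001,0.0135,0],[1,-0.0026,-0.0009,0.02,0],[1,-0.003,-0.0007,0.0275,0],[1,-0.003,-0.0007,0.0275,0]])

```text
time: 40.95
tool_pos: [0.5746, -0.2127, 0.0744]
tool_rot: [-3.115, -0.056, 0.355]
contact_force: [0.4, 0.5, -1.0]
opening: 0.0279
grip_force: 35.0
```

Call:
step_arm(plan=[[1,-0.0003,0,0.004,0],[1,-0.0004,0,0.006,0],[1,-0.0004,0,0.007,0],[1,-0.0004,0,0.007,0]])

```text
time: 41.45
tool_pos: [0.575, -0.2127, 0.0684]
tool_rot: [-3.117, -0.057, 0.355]
contact_force: [0.6, -0.9, -2.0]
opening: 0.0275
grip_force: 35.0
```

Call:
step_arm(plan=[[1,-0.0001,0,0.001,0],[1,-0.0001,0,0.002,0],[1,-0.0001,0,0.002,0]], grip_force=8)

```text
time: 41.82
tool_pos: [0.5749, -0.2126, 0.0663]
tool_rot: [-3.117, -0.057, 0.355]
contact_force: [0.4, 0.8, -1.4]
opening: 0.028
grip_force: 8.0
```

Now I'll release it gently.

Call:
step_arm(plan=[[0.3,-0.0001,0,0,0],[0.2,0,0,0,0],[0,0,0,0,0],[-0.3,0,0,0,0],[-1,0,0,0,0],[-1,0,0,0,0],[-1,0,0,0,0],[-1,0,0,0,0],[-1,0,0,0,0],[-1,0,0,0,0]])

```text
time: 43.08
tool_pos: [0.575, -0.2127, 0.0664]
tool_rot: [-3.117, -0.057, 0.355]
contact_force: [-0.8, 0.2, -0.5]
opening: 0.0915
grip_force: 0.0
```

```bash
python3 - <<'E'
from h import *
s=observe(); R=Ro.from_euler('xyz',s['tool_rot']).as_matrix(); print(s['tool_pos'],s['opening'],s['contact_force'])
print((R.T@[0,0,1]).round(3))
E
```

```text
[ 0.57499318 -0.21266171  0.06637973] 0.09151855864967137 [-0.77325582  0.19427728 -0.47623885]
[ 0.057 -0.025 -0.998]
```

Next, rise straight up in world z (tool direction [0.057, -0.025, -0.998]).

Call:
step_arm(plan=[[-1,0.001,-0.0005,-0.02,0],[-1,0.003,-0.001,-0.06,0],[-1,0.006,-0.003,-0.11,0],[-1,0.01,-0.004,-0.17,0],[-1,0.013,-0.006,-0.23,0],[-1,0.013,-0.006,-0.23,0],[-1,0.013,-0.006,-0.23,0]])

```text
time: 43.95
tool_pos: [0.5744, -0.2123, 0.2962]
tool_rot: [-3.116, -0.057, 0.355]
contact_force: [-0.6, 0.2, -0.7]
opening: 0.0919
grip_force: 0.0
```

```bash
python3 - <<'E'
from h import *
np.set_printoptions(precision=4,suppress=True)
s=observe(); print(s['tool_pos'],s['time'])
c=read_camera("scene"); W=cloud(c); c0=dict(np.load("scene.npz")); W0=cloud(c0)
cv2.imwrite("pics/final.png",c["img"][:,:,::-1])
# orange handle of the driver, before and after
for C,w in((c0,W0),(c,W)):
    h=cv2.cvtColor(C["img"],cv2.COLOR_RGB2HSV); m=(h[...,0]<16)&(h[...,1]>180)&(h[...,2]>90)&(abs(w[...,0]-.578)<.05)&(abs(w[...,1]+.21)<.05)&(w[...,2]>.05)
    p=w[m]; print(len(p),np.median(p,0),p.min(0),p.max(0))
    for a,b in((.06,.08),(.09,.11)): q=p[(p[:,2]>a)&(p[:,2]<b)]; print("  slab",a,np.median(q,0))
d=np.abs(c["img"].astype(int)-c0["img"]).max(2); print("changed px", [(n,int((d[y0:y1,x0:x1]>40).sum())) for n,(x0,y0,x1,y1) in dict(vial=(220,315,260,365),valve=(288,280,312,306),dish=(330,228,378,262),big=(112,185,158,272),small=(244,165,266,208),pump=(340,270,455,370)).items()])
E
```

```text
[ 0.5744 -0.2123  0.2962] 43.95
430 [ 0.5843 -0.1989  0.0863] [ 0.5616 -0.2235  0.0573] [ 0.5925 -0.1922  0.1131]
  slab 0.06 [ 0.5849 -0.1988  0.0708]
  slab 0.09 [ 0.584  -0.199   0.1006]
439 [ 0.5842 -0.1983  0.086 ] [ 0.5642 -0.2202  0.056 ] [ 0.5927 -0.1917  0.112 ]
  slab 0.06 [ 0.5846 -0.1989  0.0702]
  slab 0.09 [ 0.5841 -0.1985  0.1001]
changed px [('vial', 237), ('valve', 145), ('dish', 542), ('big', 0), ('small', 0), ('pump', 1590)]
```

```bash
python3 - <<'E'
from h import *
np.set_printoptions(precision=3,suppress=True)
c=read_camera("top"); 
for C in(dict(np.load("top.npz")),c):
    w=cloud(C)
    for n,(x,y,r) in dict(vial=(.68,.024,.05),valve=(.554,.009,.03),dish=(.41,-.008,.05),small=(.4476,-.2245,.03),big=(.677,-.226,.045)).items():
        m=(np.hypot(w[...,0]-x,w[...,1]-y)<r)&(w[...,2]>.008)&(w[...,2]<.2); p=w[m]; print(n,m.sum(),p.mean(0) if len(p) else '',end=" | ")
    print()
print(hand_in())
E
```

```text
vial 668 [0.689 0.028 0.05 ] | valve 167 [0.554 0.008 0.023] | dish 882 [ 0.41  -0.008  0.016] | small 338 [ 0.447 -0.22   0.06 ] | big 1656 [ 0.679 -0.227  0.107] | 
vial 676 [0.689 0.028 0.049] | valve 167 [0.554 0.008 0.023] | dish 904 [ 0.41  -0.008  0.016] | small 340 [ 0.447 -0.22   0.06 ] | big 617 [ 0.688 -0.228  0.141] | 
the job is handed in; nothing more can be done
None
```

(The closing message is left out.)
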